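# Lock the balance's axle collar and weigh the milk-powder pots

## Robot

A 6-joint arm with a two-finger parallel gripper is mounted at the origin on the work surface. World frame = base frame: x ahead of the robot, y to its left, z up, the work surface at z = 0. Lengths are in m, angles in degrees, forces in N, time in s.
With the tool pointing down it reaches from about 0.4 to 0.825 m from the base axis. Payload 7 kg.
Tool frame: the origin (TCP) lies at the very end of the fingers, on their centre line; the grasp point (between the pads) lies tcp_to_grasp behind it (tcp_to_grasp is the distance from the TCP to the grasp point, in m); x points along the fingers, y is the direction in which the jaws open and shut, and the axes are right-handed (so a half turn about x gives the same grasp; the last joint's range is limited). The gripper opens to 88 mm and grips with 3 to 60 N. Pads are 19 mm wide; open, the fingers measure 130 mm over their backs; the gripper's body (78 mm by 193 mm) begins 47 mm behind the grasp point.
Start: joints at [-59.525, 20.546, 0.682, 0, -70.136, -16.507], TCP at [0.163, -0.655, 0.191] pointing down, gripper open.
Joint ranges: [-176.03, 176.03], [-82.01, 121.73], [-58.28, 71.71], [-173.87, 95.51], [-174.79, -0.11], [-173.66, 173.66]. Speed limits (degrees/s): [136.94, 136.94, 172.46, 180, 180, 180].

## Interface

Orientations are given as [roll, pitch, yaw] about the fixed x, y, z axes, in that order (R = Rz(yaw) Ry(pitch) Rx(roll)).
In Python, from plant import * gives the robot as it stands. The module is installed in compiled form; this text tells all that it offers.
- The arm moves only by the shell command python3 -m pendant 'ROWS'. ROWS is JSON, a list of rows, each an object with "claw": the finger opening in mm, from 0 to 87.6; "linear": the shift along the tool's x, y, z in mm, a list of three; "twist": the turn about the tool's x in rad. In form: [{"claw": claw, "linear": [tx, ty, tz], "twist": twist}, ...]. A call has exactly 10 rows; each row shifts and turns the commanded pose from where the row before left it, along the tool's axes as they then stand; what a row does not reach is not made up. A row lasts 1/12 s, in which the tool goes at most 41.7 mm and 7.16 degrees, less where a joint would pass 70% of its speed; a pose out of reach is approached as far as the arm can. A call with a gripper value outside its range is refused whole. The fingers move at their own pace and stop on an object; the grip force is fixed at half the most. Time passes only in rows, so rows that do not move let the fingers close, or fill a call up. It gives the time, the measured TCP pose, the force and the opening at its end, in the units of the state.
- get_obs(): the state, without advancing time (a new reading comes with each control period).
- snapshot(name): name is "side" or "top" or "wrist"; returns (picture, depth): 480x640x3 uint8, red, green, blue; 480x640 float32, m along the optical axis (not along the pixel's ray), 0 where there is no reading.
- camera_params(name): a dict with "fx", "fy", "cx", "cy" (pixels), "rvec" (rotation vector, rad) and "tvec" (3), from world to camera coordinates, as OpenCV has them. Camera axes: x right, y down, z forward; pixel columns grow to the right and rows downward; lengths in m; the calibration is good to about 2 mm. A picture is of the moment at which its call begins: read the wrist's pose just before it. camera_params takes no time and is no camera call; for the wrist camera it gives the pose at the moment of the call.
- close_job(): hands the job in, once; it reports no verdict.
Trained networks look in the newest picture that a camera, given by its name, has taken for a name from the list of things; names that differ only in an ending like _2 or _b are one class to them, and where a whole thing is asked for, a point or a joint stands for the part that bears it (a point fixed in the world has none). Each returns a list of dicts, best first, with "confidence" (0 to 1); they miss things now and then, are a little off and sometimes report something else, mostly with a low value. They report only what shows in the picture. A call takes as long as a camera call.
- boxes_of(camera, target): "xy" ([column, row] in pixels, amid what is visible of it).
The state is a dict: "clock": time; "joint_pos": joint angles; "qvel": joint speeds; "tau": joint torques, N m; "tool_pos": TCP position; "orientation": TCP orientation; "force": force on the tool from outside, world axes, zero at the start; "moment": the same for the moment, N m; "opening": finger opening in m.
Only numpy, scipy, OpenCV 4.12 (cv2) and the standard library are available. Lean on these libraries where they do the work, as an engineer would, in place of code of your own. Each camera call takes 0.05 s, during which the arm holds its last target. There are 200 camera calls.

## Task

Make the kitchen balance safe to use: turn the loose collar on its axle until the collar's thumbscrew stands squarely over the axle's red-marked flat, then tighten the thumbscrew clockwise to its stop. After that put all the milk-powder pots on the white tray, and steel weights on the grey tray until the beam is as level as the weights can make it; leave it standing like that, with no weights on the white tray, and leave the pacifier and the spoon alone.

Things in the scene. Friction and masses are not known exactly. Their poses are not given: they have to be found in the camera images.
- balance: two-pan balance, blue foot, fixed. Origin: centre of its underside; z up, +x away from the robot, +y to the white tray. Steel axle, 20 mm thick, along x, 75 mm above the worktop, sticks out towards the robot to x = -175 mm; aluminium beam across at x = -98 mm. Trays centred at y = +105 mm (white) and -105 mm (grey), floors 85 mm up when level; one rises as the other sinks
- axle (a joint): direction of the axle's machined flat (marked red at its robot-side end): 0 = straight up, positive = turned about the balance's +x, i.e. leaning towards -y (the grey side). The axle is stiff and stays as it is
- axle_flat (a point): point on the flat near the robot-side end of the axle; its z axis points straight out of the flat
- collar (a joint): turning of the dark steel collar (38 mm diameter, 18 mm long, centred on the axle at x = -140 mm of the balance) about the axle: 0 = its screw points straight up, positive = leaning towards -y (the grey side), same zero and sense as joint axle. 0.12 N m of friction, stays where left; range -1.2 to 1.2 rad
- collar_mark (a point): centre of the collar, on the axle's centre line; its z axis points outwards along the collar's screw
- thumbscrew (a joint): turning of the brass thumbscrew about its own axis, clockwise seen from outside (on its head) positive: loose at the start (0 to 0.3 rad), tight at its stop at 2.8 rad. 0.03 N m of friction, stays where left
- screw_head (a point): middle of the thumbscrew's grip, 45 mm out from the axle's centre line: an upright brass plate 28 mm wide, 10 mm thick, 22 mm tall (34 to 56 mm from the centre line). The point's z points outwards along the screw, x along the plate's width, y through its thickness; at joint value 0 the width lies along the axle
- white_tray (a joint): how far the white tray has sunk below level, m (stops at -0.03 and 0.03); 0 = beam level; the grey tray stands as much above. Settles in about 1 s. Each 6.7 g more on the white than on the grey tray sinks it by 1 mm, so these loads do not reach a stop
- white_tray_floor (a point): centre of the inner floor of the white tray; axes as the balance. Inside 150 mm (x) by 84 mm (y), rim 8 mm high
- grey_tray_floor (a point): centre of the inner floor of the grey tray; axes as the balance. Same size as the white one
- pot1: square snap-lid pot of milk powder, 40 x 40 mm and 50 mm tall, white with a green lid; 35 to 65 g, its filling is not marked. Origin: centre of its underside, z up. May be absent. Starts on one of the two wooden risers
- pot2: square snap-lid pot of milk powder, 40 x 40 mm and 50 mm tall, white with a green lid; 35 to 65 g, its filling is not marked. Origin: centre of its underside, z up. May be absent. Starts on one of the two wooden risers
- pot3: square snap-lid pot of milk powder, 40 x 40 mm and 50 mm tall, white with a green lid; 35 to 65 g, its filling is not marked. Origin: centre of its underside, z up. May be absent. Starts on one of the two wooden risers
- pot4: square snap-lid pot of milk powder, 40 x 40 mm and 50 mm tall, white with a green lid; 35 to 65 g, its filling is not marked. Origin: centre of its underside, z up. May be absent. Starts on one of the two wooden risers
- w100: steel hexagonal weight of 100 g, 24 mm across flats and 26 mm tall, flats facing along its own +-x (and every 60 deg from there). Origin: centre of its underside, z up. Starts on the riser that has no pots
- w50: steel hexagonal weight of 50 g, 19 mm across flats and 21 mm tall, flats facing along its own +-x (and every 60 deg from there). Origin: centre of its underside, z up. Starts on the riser that has no pots
- w25a: steel hexagonal weight of 25 g, 15 mm across flats and 17 mm tall, flats facing along its own +-x (and every 60 deg from there). Origin: centre of its underside, z up. Starts on the riser that has no pots
- w25b: steel hexagonal weight of 25 g, 15 mm across flats and 17 mm tall, flats facing along its own +-x (and every 60 deg from there). Origin: centre of its underside, z up. Starts on the riser that has no pots
- riser_a: wooden riser 180 x 180 mm, 45 mm tall, that carries the pots; either left or right of the balance. Origin: centre of its underside. Fixed
- riser_b: the same, carrying the weights, on the other side of the balance. Fixed
- pacifier: blue pacifier lying on the worktop near the robot, 45 mm wide, 35 mm tall; leave it alone
- spoon: wooden spoon, 250 mm long, lying beyond the balance; leave it alone

How it is judged (in metres and radians):
On the way, in this order (a step that is already met when the one before it is completed fails the run):
1. the collar's screw faces the flat, still loose (angle between the z axis of collar_mark and the z axis of axle_flat, either way round below 0.15 rad and value of joint thumbscrew below 1 rad), for 0.2 s.
2. the thumbscrew is tight with the collar facing the flat (angle between the z axis of collar_mark and the z axis of axle_flat, either way round below 0.15 rad and value of joint thumbscrew above 2.5 rad), for 0.2 s.
At the end, for the whole second after the job is handed in: The collar's screw is within 0.15 rad of the flat and tightened to at least 2.5 rad; every pot present is on the white tray, no weight is on it, and the white tray stands within 3.2 mm of level, everything at rest (all of step 2 and value of joint white_tray between -0.0032 and 0.0032 m and x of pot1 in the frame of white_tray_floor between -0.078 and 0.078 m and y of pot1 in the frame of white_tray_floor between -0.045 and 0.045 m and z of pot1 in the frame of white_tray_floor between -0.01 and 0.07 m and x of pot2 in the frame of white_tray_floor between -0.078 and 0.078 m and y of pot2 in the frame of white_tray_floor between -0.045 and 0.045 m and z of pot2 in the frame of white_tray_floor between -0.01 and 0.07 m and x of pot3 in the frame of white_tray_floor between -0.078 and 0.078 m and y of pot3 in the frame of white_tray_floor between -0.045 and 0.045 m and z of pot3 in the frame of white_tray_floor between -0.01 and 0.07 m and x of pot4 in the frame of white_tray_floor between -0.078 and 0.078 m and y of pot4 in the frame of white_tray_floor between -0.045 and 0.045 m and z of pot4 in the frame of white_tray_floor between -0.01 and 0.07 m and not (x of w100 in the frame of white_tray_floor between -0.078 and 0.078 m and y of w100 in the frame of white_tray_floor between -0.045 and 0.045 m and z of w100 in the frame of white_tray_floor between -0.01 and 0.07 m) and not (x of w50 in the frame of white_tray_floor between -0.078 and 0.078 m and y of w50 in the frame of white_tray_floor between -0.045 and 0.045 m and z of w50 in the frame of white_tray_floor between -0.01 and 0.07 m) and not (x of w25a in the frame of white_tray_floor between -0.078 and 0.078 m and y of w25a in the frame of white_tray_floor between -0.045 and 0.045 m and z of w25a in the frame of white_tray_floor between -0.01 and 0.07 m) and not (x of w25b in the frame of white_tray_floor between -0.078 and 0.078 m and y of w25b in the frame of white_tray_floor between -0.045 and 0.045 m and z of w25b in the frame of white_tray_floor between -0.01 and 0.07 m) and linear speed of each of pot1, pot2, pot3, pot4, w100, w50, w25a, w25b below 0.02 m/s and velocity of joint white_tray between -0.01 and 0.01 m/s); the robot touches nothing.
It fails at once if a pot or weight is put on a tray before the thumbscrew is tight (value of joint thumbscrew below 2.2 rad and (contact force between any of pot1, pot2, pot3, pot4, w100, w50, w25a, w25b and white_tray above 0.1 N or contact force between any of pot1, pot2, pot3, pot4, w100, w50, w25a, w25b and grey_tray above 0.1 N)).
It fails at once if the pacifier is moved by more than 3 cm (distance of pacifier from where it was at the start of the episode above 0.03 m).
It fails at once if the spoon is moved by more than 3 cm (distance of spoon from where it was at the start of the episode above 0.03 m).
Of pot1, pot2, pot3, pot4 only 2 to 3 are there at a start; the rules pass over those that are not, and their reading is None.
At some moment in a run one of pot1, pot2, pot3, pot4 may be knocked a few centimetres aside while the robot is not near it.
Once in a run the grip may slacken for a moment while it holds something.
It also fails if it takes over 210 s, if anything falls off the work surface, if the arm or the gripper's body presses on something with over 40 N, if the wrist force passes 120 N, or if a joint passes its speed limit or range.

## Working session

There is one attempt and no reset: what is moved stays moved. The work goes in short steps, Python scripts to look and compute and a shell command to move; the robot and the scene stay as the last step left them, time stands still between calls to the robot, and variables do not carry over. Pictures are saved under pics/ and viewed, about 12 in all and at most 16, crops included, and the job is handed in when it is done.

```bash
mkdir -p pics; cat > h.py <<'E'
from plant import *
import numpy as np, cv2
from scipy.spatial.transform import Rotation as Ro
def cam(n):
    p=camera_params(n); R=cv2.Rodrigues(np.array(p['rvec'],float))[0]; return p,R,np.array(p['tvec'],float).ravel()
def cloud(n,d):
    p,R,t=cam(n); v,u=np.mgrid[:480,:640]
    P=np.stack([(u-p['cx'])/p['fx']*d,(v-p['cy'])/p['fy']*d,d],-1)
    return (P-t)@R   # HxWx3 world
def proj(n,X):
    p,R,t=cam(n); c=np.atleast_2d(X)@R.T+t
    return np.c_[c[:,0]/c[:,2]*p['fx']+p['cx'],c[:,1]/c[:,2]*p['fy']+p['cy']]
def save(n,img): cv2.imwrite('pics/'+n+'.png',img[...,::-1])
def st():
    o=get_obs(); print(round(o['clock'],2),np.round(o['tool_pos'],4),np.round(o['orientation'],2),np.round(o['force'],1),round(o['opening'],4))
    return o
E
python3 - <<'E'
from h import *
o=st(); print(o)
for n in('top','side'):
    i,d=snapshot(n); save(n+'0',i); C=cloud(n,d); np.save(n+'0.npy',C)
    for t in('balance','pot1','w100','w50','w25a','screw_head','axle_flat','collar_mark','white_tray_floor','pacifier','riser_a','riser_b'):
        for b in boxes_of(n,t)[:4]:
            u,v=b['xy']; print(n,t,np.round(b['xy']),round(b['confidence'],2),np.round(C[int(v),int(u)],3))
E
```

```text
0.0 [ 0.1628 -0.6545  0.1902] [ 94.86  89.9  108.82] [-0.2  0.3  0.8] 0.0873
{'clock': 0.0, 'joint_pos': array([-5.95248222e+01,  2.05923940e+01,  6.34109385e-01, -2.06420535e-02,
       -7.01358244e+01, -1.65054996e+01]), 'qvel': array([ 0.03345697,  0.07675797, -0.0830431 , -0.06699215,  0.00290192,
        0.02358004]), 'tau': array([ 8.43229445e-04, -5.82723391e+01,  2.93057603e+01,  6.99736610e+00,
        6.83259394e-03, -1.50262285e-04]), 'tool_pos': array([ 0.16277504, -0.65451554,  0.19021282]), 'orientation': array([ 94.85627621,  89.90391053, 108.81892448]), 'force': array([-0.20593227,  0.25855626,  0.8153289 ]), 'moment': array([-0.04986348,  0.00547921,  0.03853912]), 'opening': 0.0873145375150797}
top balance [305. 236.] 0.78 [ 0.562 -0.001  0.088]
top pot1 [170. 290.] 0.77 [0.452 0.287 0.095]
top pot1 [129. 296.] 0.56 [0.44  0.372 0.09 ]
top w25a [478. 268.] 0.61 [ 0.488 -0.381  0.065]
top screw_head [436. 268.] 0.69 [ 0.492 -0.287  0.063]
top screw_head [311. 293.] 0.44 [ 0.439 -0.013  0.117]
top axle_flat [305. 290.] 0.73 [ 0.446 -0.001  0.079]
top collar_mark [306.
[... 697 characters left out ...]
74  0.073]
side w50 [254. 257.] 0.24 [ 0.429 -0.008  0.09 ]
side w25a [313. 213.] 0.54 [0.578 0.108 0.087]
side screw_head [253. 256.] 0.55 [ 0.427 -0.015  0.101]
side screw_head [253. 253.] 0.46 [ 0.431 -0.025  0.123]
side axle_flat [262. 256.] 0.48 [0.448 0.003 0.078]
side collar_mark [251. 260.] 0.55 [ 0.424 -0.01   0.084]
side collar_mark [238. 298.] 0.3 [ 0.385 -0.064  0.03 ]
side white_tray_floor [315. 214.] 0.73 [0.582 0.106 0.086]
side pacifier [237. 301.] 0.78 [ 0.383 -0.069  0.03 ]
side riser_a [330. 407.] 0.9 [ 0.531 -0.342  0.046]
side riser_a [275. 183.] 0.78 [0.505 0.291 0.045]
side riser_b [330. 407.] 0.9 [ 0.531 -0.342  0.046]
side riser_b [275. 183.] 0.78 [0.505 0.291 0.045]
```

View pics/top0.png

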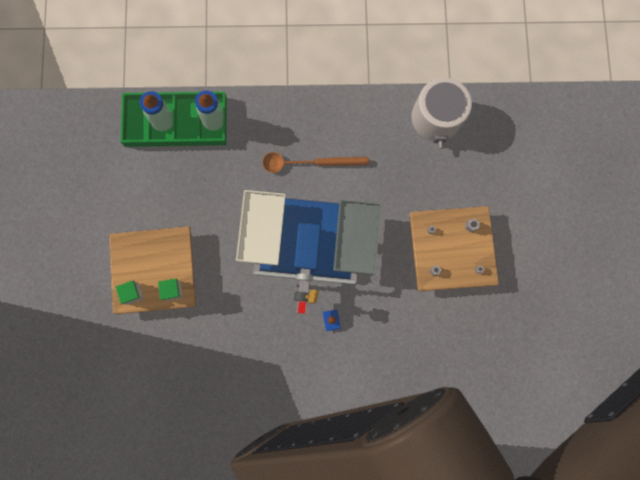

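View pics/side0.png

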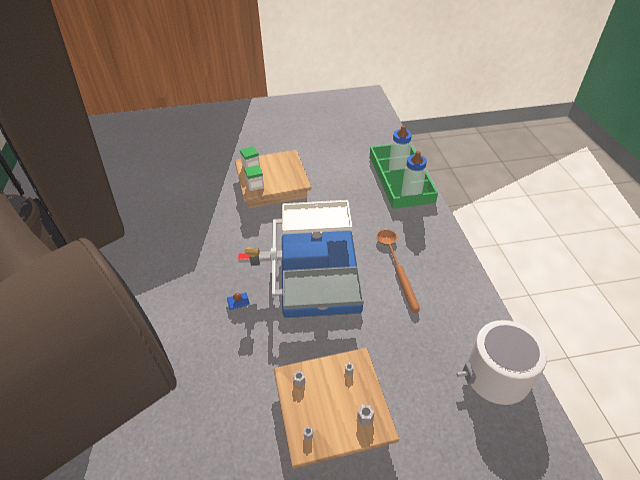

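The top view shows two pots on the left riser (127,292 and 169,289), four weights on the right riser, brass screw at (312,296), red mark at (302,308), and pacifier at (332,320). The side view agrees: two pots, and the screw leans towards grey.

```bash
cat >> h.py <<'E'
def to(P,yd=None):
    """tool-frame shift mm to world P, and twist to bring jaw axis (tool y) to world heading yd deg (mod 180)"""
    o=get_obs(); R=Ro.from_euler('xyz',o['orientation'],degrees=True).as_matrix()
    d=R.T@(np.array(P)-o['tool_pos'])*1000
    h=np.degrees(np.arctan2(R[1,1],R[0,1])); tw=None
    if yd is not None:
        dh=(yd-h+90)%180-90; tw=-np.radians(dh)  # tool x is down: +twist turns heading negative
    print('shift',np.round(d,1),'jaw heading',round(h,1),'twist',tw and round(tw,3)); return d,tw
E
python3 - <<'E'
from h import *
for n in('top','side'):
    i=cv2.imread(f'pics/{n}0.png'); C=np.load(n+'0.npy'); hsv=cv2.cvtColor(i,cv2.COLOR_BGR2HSV); H,S,V=cv2.split(hsv); Z=C[...,2]
    near=(abs(C[...,1])<.2)&(C[...,0]>.36)&(C[...,0]<.72)
    M={'red':near&((H<5)|(H>175))&(S>150)&(V>100)&(C[...,0]<.5),'brass':near&(H>10)&(H<28)&(S>120)&(C[...,0]<.5)&(Z>.05),
       'white':near&(S<40)&(V>170)&(C[...,1]>.04)&(Z>.07),'grey':near&(C[...,1]<-.04)&(Z>.06)&(C[...,0]>.48),
       'beam':near&(Z>.06)&(C[...,0]<.5)&(C[...,0]>.45),'axle':near&(Z>.06)&(C[...,0]<.47)&(abs(C[...,1])<.04),'pots':(H>45)&(H<75)&(S>120)&(Z>.06)&(abs(C[...,1])>.2)&(C[...,0]<.6),
       'weights':(C[...,1]<-.24)&(C[...,1]>-.43)&(abs(C[...,0]-.53)<.12)&(Z>.054)}
    for k,m in M.items():
        nn,l,s,c=cv2.connectedComponentsWithStats(m.astype(np.uint8))
        for j in range(1,nn):
            if s[j,4]<8: continue
            P=C[l==j]; r=cv2.minAreaRect((P[:,:2]*1000).astype(np.float32))
            print(n,k,s[j,4],'mean',np.round(P.mean(0),3),'zmax',round(P[:,2].max(),3),'rect',np.round(r[0]),np.round(r[1]),round(r[2],1))
to([.5,0,.3],0)
p,R,t=cam('wrist');o=get_obs();Rt=Ro.from_euler('xyz',o['orientation'],degrees=True).as_matrix()
print('cam in tool',np.round(Rt.T@(-R.T@t-o['tool_pos']),3),'axes',np.round(Rt.T@R.T,2),p['fx'])
E
```

```text
top red 75 mean [0.41  0.008 0.08 ] zmax 0.087 rect [410.   7.] [15. 22.] 87.5
top brass 115 mean [ 0.43  -0.015  0.117] zmax 0.131 rect [430. -13.] [22. 25.] 81.0
top white 53 mean [0.661 0.108 0.09 ] zmax 0.099 rect [659. 102.] [16. 52.] 2.1
top white 46 mean [0.644 0.049 0.09 ] zmax 0.096 rect [642.  57.] [32. 34.] 84.3
top white 15 mean [0.653 0.066 0.085] zmax 0.088 rect [653.  67.] [20.  6.] 73.9
top white 19 mean [0.635 0.09  0.085] zmax 0.09 rect [635.  91.] [31.  8.] 34.5
top white 372 mean [0.601 0.084 0.085] zmax 0.099 rect [598.  85.] [77. 56.] 83.5
top white 15 mean [0.595 0.135 0.093] zmax 0.098 rect [596. 135.] [ 2. 30.] 83.6
top white 846 mean [0.54  0.09  0.085] zmax 0.098 rect [546.  91.] [78. 80.] 83.6
top white 22 mean [0.557 0.139 0.092] zmax 0.096 rect [557. 139.] [ 2. 42.] 82.8
top grey 2992 mean [ 0.56  -0.117  0.086] zmax 0.099 rect [ 559. -117.] [ 91. 159.] 83.4
top beam 1106 mean [ 0.481 -0.038  0.083] zmax 0.099 rect [475. -23.] [ 50. 262.] 0.1
top axle 506 mean [ 0.435 -0.002  0.092] zmax 0.131 rect [437.  -3.] [50. 84.] 71.4
top pots 325 mean [0.453 0.28
[... 1009 characters left out ...]
6 mean [0.447 0.357 0.106] zmax 0.816 rect [ 466. -148.] [  44. 1091.] 2.2
side pots 152 mean [0.452 0.281 0.1  ] zmax 0.816 rect [ 468. -192.] [  39. 1003.] 1.9
side weights 76 mean [ 0.577 -0.285  0.062] zmax 0.066 rect [ 577. -284.] [17. 14.] 27.0
side weights 129 mean [ 0.485 -0.289  0.065] zmax 0.07 rect [ 485. -288.] [19. 21.] 4.3
side weights 254 mean [ 0.584 -0.377  0.069] zmax 0.075 rect [ 584. -375.] [27. 24.] 48.0
side weights 90 mean [ 0.486 -0.386  0.062] zmax 0.066 rect [ 486. -385.] [18. 13.] 80.8
shift [-108.8  554.3  485.2] jaw heading 104.0 twist -1.327
cam in tool [-0.193 -0.001 -0.067] axes [[-0.   -0.25  0.97]
 [ 1.   -0.    0.  ]
 [-0.    0.97  0.25]] 361.25985385865687
```

```bash
python3 -m pendant '[{"claw":87,"linear":[-3,20,32],"twist":0},{"claw":87,"linear":[-3,20,32],"twist":0},{"claw":87,"linear":[-3,20,32],"twist":0},{"claw":87,"linear":[-3,20,32],"twist":0},{"claw":87,"linear":[-3,20,32],"twist":0},{"claw":87,"linear":[-3,20,32],"twist":0},{"claw":87,"linear":[-3,20,32],"twist":0},{"claw":87,"linear":[-3,20,32],"twist":0},{"claw":87,"linear":[-3,20,32],"twist":0},{"claw":87,"linear":[-3,20,32],"twist":0}]'
python3 -m pendant '[{"claw":87,"linear":[0,20,31],"twist":0},{"claw":87,"linear":[0,20,31],"twist":0},{"claw":87,"linear":[0,20,31],"twist":0},{"claw":87,"linear":[0,38,0],"twist":0},{"claw":87,"linear":[0,38,0],"twist":0},{"claw":87,"linear":[0,38,0],"twist":0},{"claw":87,"linear":[0,38,0],"twist":0},{"claw":87,"linear":[0,38,0],"twist":0},{"claw":87,"linear":[0,38,0],"twist":0},{"claw":87,"linear":[0,38,0],"twist":0}]'
python3 -m pendant '[{"claw":87,"linear":[0,38,0],"twist":0},{"claw":87,"linear":[0,0,0],"twist":0.09},{"claw":87,"linear":[0,0,0],"twist":0.09},{"claw":87,"linear":[0,0,0],"twist":0.09},{"claw":87,"linear":[0,0,0],"twist":0.09},{"claw":87,"linear":[0,0,0],"twist":0},{"claw":87,"linear":[0,0,0],"twist":0},{"claw":87,"linear":[0,0,0],"twist":0},{"claw":87,"linear":[0,0,0],"twist":0},{"claw":87,"linear":[0,0,0],"twist":0}]'
python3 - <<'E'
from h import *
o=st(); print(np.round(o['joint_pos'],1)); to([.432,.004,.2],83.5)
i,d=snapshot('wrist'); save('w1',i); np.savez('w1.npz',i=i,d=d,C=cloud('wrist',d))
E
```

```text
clock: 2.13
tool_pos: [0.4262, -0.3822, 0.2217]
orientation: [-41.3, 90.0, -27.3]
force: [0.4, 1.0, -0.1]
opening: 0.0871
clock: 2.97
tool_pos: [0.436, -0.0434, 0.2215]
orientation: [6.0, 89.9, 20.0]
force: [0.6, 0.8, -0.5]
opening: 0.0871
clock: 3.8
tool_pos: [0.4275, -0.0082, 0.2212]
orientation: [-143.2, 90.0, -149.8]
force: [-0.8, -0.5, -0.5]
opening: 0.0871
3.8 [ 0.4275 -0.0082  0.2212] [-143.2   90.  -149.8] [-0.8 -0.5 -0.5] 0.0871
[  25.6   -4.9  -25.6    0.   -69.3 -122.2]
shift [21.2 12.6  3. ] jaw heading 83.4 twist -0.002
```

View pics/w1.png

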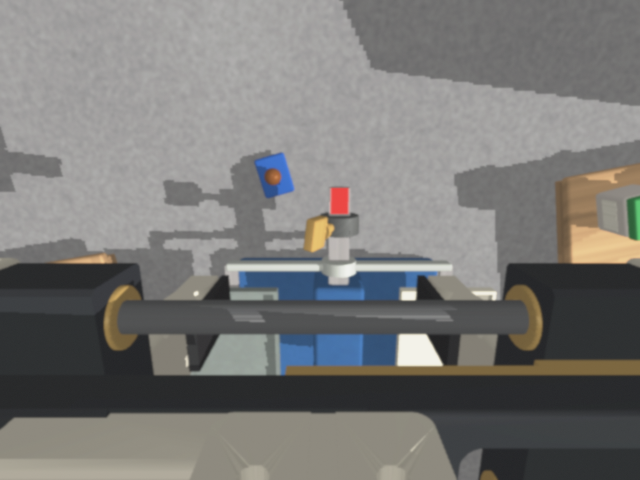

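The wrist view shows the red flat at (340,200) facing nearly up, the collar at (340,224), and the brass plate at (317,233) leaning to grey. The pacifier is at (274,175).

```bash
cat > seg.py <<'E'
from h import *
def seg(f):
    z=np.load(f); i,C=z['i'],z['C']; H,S,V=cv2.split(cv2.cvtColor(i,cv2.COLOR_RGB2HSV)); ok=(z['d']>0)
    yw=np.radians(-6.5); B=np.array([[np.cos(yw),-np.sin(yw),0],[np.sin(yw),np.cos(yw),0],[0,0,1]])
    L=(C-np.array([.571,-.012,0]))@B   # balance frame
    a=ok&(L[...,0]<-.1)&(L[...,0]>-.19)&(abs(L[...,1])<.06)&(L[...,2]>.04)
    return i,L,{'red':a&((H<5)|(H>175))&(S>150)&(V>90),'brass':a&(H>10)&(H<28)&(S>100),'axle':ok&(L[...,0]<-.106)&(L[...,0]>-.127)&(abs(L[...,1])<.02)&(L[...,2]>.06),'all':a}
def plane(P):
    c=np.median(P,0); Q=P[np.linalg.norm(P-c,axis=1)<.03]; 
    for _ in range(4):
        c=Q.mean(0); n=np.linalg.svd(Q-c)[2][2]; n*=np.sign(n[2]); r=(P-c)@n; Q=P[abs(r)<max(.0012,1.5*np.median(abs(r)))]
    return c,n,len(Q)
E
python3 - <<'E'
from seg import *
i,L,M=seg('w1.npz')
for k in M:
    P=L[M[k]]; 
    if k=='all':continue
    print(k,len(P),np.round(P.mean(0),4),'min',np.round(np.percentile(P,2,axis=0),4),'max',np.round(np.percentile(P,98,axis=0),4))
    c,n,q=plane(P); print('  plane',np.round(c,4),np.round(n,3),q,'angle to -y',round(np.arctan2(-n[1],n[2]),3))
v,u=np.where(M['red']); 
cv2.imwrite('pics/c1.png',cv2.resize(i[170:270,280:380,::-1],(600,600),interpolation=cv2.INTER_CUBIC))
E
```

```text
red 384 [-0.1622  0.0026  0.0805] min [-0.1731 -0.0041  0.0791] max [-0.1508  0.0097  0.082 ]
  plane [-0.1623  0.0026  0.0804] [0.016 0.004 1.   ] 345 angle to -y -0.004
brass 6632 [-0.1638  0.0074  0.3203] min [-0.1773 -0.0598  0.1108] max [-0.1263  0.051   0.3514]
  plane [-0.1667  0.0139  0.3476] [-0.823  0.02   0.567] 4081 angle to -y -0.035
axle 426 [-0.1167  0.0015  0.0814] min [-0.1265 -0.016   0.0782] max [-0.1065  0.0116  0.1151]
  plane [-0.1163  0.0021  0.0798] [ 0.007 -0.009  1.   ] 358 angle to -y 0.009
```

View pics/c1.png

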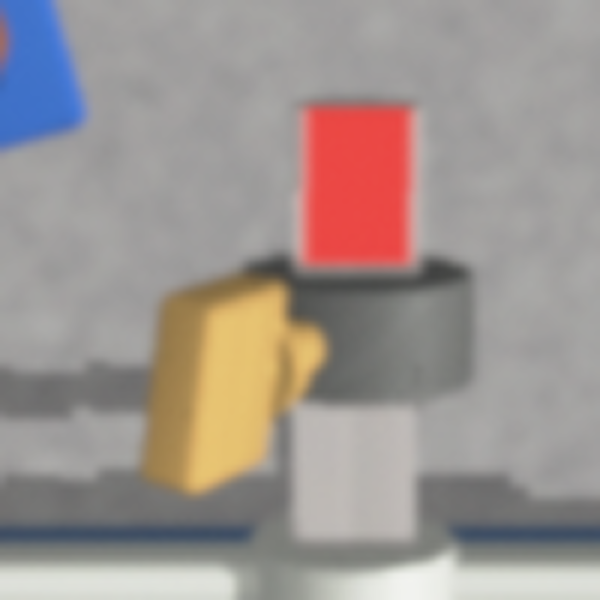

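```bash
cat >> seg.py <<'E'
def brass(f):
    i,L,M=seg(f); P=L[M['brass']&(L[...,2]<.16)]; ax=np.array([.0023,.075])
    print('brass',len(P),np.round(P.mean(0),4),np.round(np.percentile(P,2,axis=0),4),np.round(np.percentile(P,98,axis=0),4))
    c=P.mean(0); print('angle of mean',np.round(np.arctan2(-(c[1]-ax[0]),c[2]-ax[1]),3),'r',np.round(np.hypot(c[1]-ax[0],c[2]-ax[1]),4))
    # fit full box: collar angle a, screw turn s, small x,y shift, by distance of points to box surface
    from scipy.optimize import least_squares
    def res(p):
        a,s,x0,y0=p; ez=np.array([0,-np.sin(a),np.cos(a)]); ey0=np.array([0,np.cos(a),np.sin(a)]); ex0=np.array([1,0,0])
        ex=np.cos(s)*ex0-np.sin(s)*ey0; ey=np.cross(ez,ex)
        Q=P-(np.array([x0,y0,.075])+.045*ez); q=np.stack([abs(Q@ex)-.014,abs(Q@ey)-.005,abs(Q@ez)-.011],1)
        o=np.linalg.norm(np.maximum(q,0),axis=1)+np.minimum(q.max(1),0)
        return np.r_[np.arctan(o/.002)*.002*30, (y0-.0023)/.001,(x0+.14)/.002]
    best=min((least_squares(res,[a,s,-.14,.0023]) for a in np.arange(-1.2,1.3,.3) for s in np.arange(-.3,3.2,.4)),key=lambda r:r.cost)
    print('fit collar',round(best.x[0],3),'screw',round(best.x[1],3),'x0,y0',np.round(best.x[2:],4),'cost',round(best.cost,2)); return best.x
E
python3 -c "
from seg import *
brass('w1.npz')"
```

```text
brass 728 [-0.1397 -0.0175  0.1181] [-0.1522 -0.0272  0.0935] [-0.1262 -0.0053  0.1264]
angle of mean 0.43 r 0.0474
fit collar 0.502 screw 3.276 x0,y0 [-0.1399  0.0023] cost 0.26
```

```bash
for k in 1 2; do python3 -m pendant '[{"claw":87,"linear":[0,0,0],"twist":-0.12},{"claw":87,"linear":[0,0,0],"twist":-0.12},{"claw":87,"linear":[0,0,0],"twist":-0.12},{"claw":87,"linear":[0,0,0],"twist":-0.12},{"claw":87,"linear":[0,0,0],"twist":-0.12},{"claw":87,"linear":[0,0,0],"twist":-0.12},{"claw":87,"linear":[0,0,0],"twist":-0.12},{"claw":87,"linear":[0,0,0],"twist":-0.12},{"claw":87,"linear":[0,0,0],"twist":-0.12},{"claw":87,"linear":[0,0,0],"twist":-0.12}]' >/dev/null; done
python3 -m pendant '[{"claw":40,"linear":[0,0,0],"twist":-0.12},{"claw":40,"linear":[0,0,0],"twist":-0.12},{"claw":40,"linear":[0,0,0],"twist":-0.12},{"claw":40,"linear":[0,0,0],"twist":-0.12},{"claw":40,"linear":[0,0,0],"twist":-0.12},{"claw":40,"linear":[0,0,0],"twist":-0},{"claw":40,"linear":[0,0,0],"twist":0},{"claw":40,"linear":[0,0,0],"twist":0},{"claw":40,"linear":[0,0,0],"twist":0},{"claw":40,"linear":[0,0,0],"twist":0}]'
python3 - <<'E'
from h import *
o=st(); print(np.round(o['joint_pos'],1)); to([.4295,-.0171,.112],76); to([.4322+.0003-.002,.0061,.112],76)
E
```

```text
clock: 6.35
tool_pos: [0.4275, -0.008, 0.2212]
orientation: [35.8, 90.0, -159.1]
force: [-0.1, 0.9, 0.0]
opening: 0.0401
6.35 [ 0.4275 -0.008   0.2212] [  35.78   90.   -159.09] [-0.1  0.9  0. ] 0.0401
[ 25.6  -4.9 -25.6  -0.  -69.3  49.6]
shift [109.2   8.3  -4.2] jaw heading -104.9 twist -0.015
shift [109.2 -14.4   0.8] jaw heading -104.9 twist -0.015
```

```bash
python3 -m pendant '[{"claw":40,"linear":[0,8,-4],"twist":0},{"claw":40,"linear":[20,0,0],"twist":0},{"claw":40,"linear":[20,0,0],"twist":0},{"claw":40,"linear":[20,0,0],"twist":0},{"claw":40,"linear":[20,0,0],"twist":0},{"claw":40,"linear":[15,0,0],"twist":0},{"claw":40,"linear":[8,0,0],"twist":0},{"claw":40,"linear":[6,0,0],"twist":0},{"claw":40,"linear":[0,0,0],"twist":0},{"claw":40,"linear":[0,0,0],"twist":0}]'
python3 -m pendant '[{"claw":40,"linear":[0,-4,0.6],"twist":0},{"claw":40,"linear":[0,-4,0.6],"twist":0},{"claw":40,"linear":[0,-4,0.6],"twist":0},{"claw":40,"linear":[0,-4,0.6],"twist":0},{"claw":40,"linear":[0,-4,0.6],"twist":0},{"claw":40,"linear":[0,-4,0.6],"twist":0},{"claw":40,"linear":[0,-4,0.6],"twist":0},{"claw":40,"linear":[0,-4,0.6],"twist":0},{"claw":40,"linear":[0,0,0],"twist":0},{"claw":40,"linear":[0,0,0],"twist":0}]'
python3 - <<'E'
from seg import *
st()
i,d=snapshot('wrist'); save('w2',i); np.savez('w2.npz',i=i,d=d,C=cloud('wrist',d))
brass('w2.npz')
E
```

```text
clock: 7.18
tool_pos: [0.4298, -0.0168, 0.1126]
orientation: [-174.9, 90.0, -9.7]
force: [-0.5, 0.1, 1.0]
opening: 0.0403
clock: 8.02
tool_pos: [0.4329, 0.0156, 0.1121]
orientation: [47.2, 90.0, -147.6]
force: [0.2, -0.8, -0.4]
opening: 0.04
8.02 [0.4329 0.0156 0.1121] [  47.17   89.99 -147.57] [ 0.2 -0.8 -0.4] 0.04
brass 1609 [-0.1344 -0.0171  0.1169] [-0.1459 -0.0275  0.0944] [-0.1244 -0.0053  0.126 ]
angle of mean 0.433 r 0.0462
fit collar 0.5 screw 0.155 x0,y0 [-0.1397  0.0024] cost 0.65
```

View pics/w2.png

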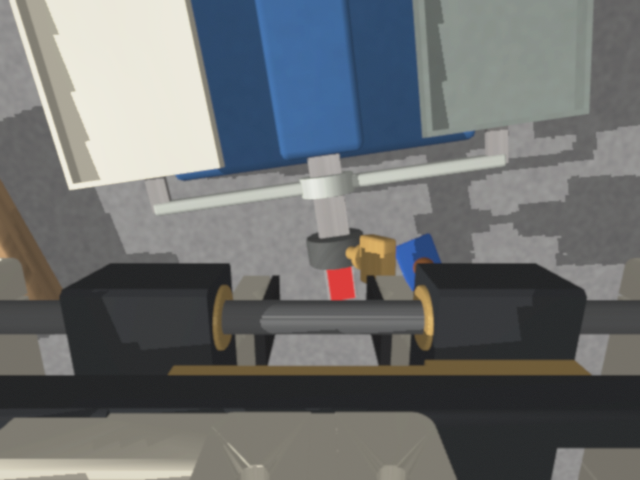

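The picture shows the fingers (tips around row 280, cols 265 and 375) and the brass head (378,257) still leaning. Contact should have occurred, so I'll check the geometry.

```bash
python3 - <<'E'
from seg import *
o=st(); R=Ro.from_euler('xyz',o['orientation'],degrees=True).as_matrix(); T=o['tool_pos']
for y in(-.02,0,.02): print(y,np.round(T+R@[0,y,0],4),np.round(proj('wrist',T+R@[0,y,0])), np.round(proj('wrist',T+R@[-.03,y,0])))
z=np.load('w2.npz');C=z['C']; Q=(C-T)@R
for v in(262,270,278,285,295,310,330,350):
    print(v,[(u,tuple(np.round(Q[v,u]*1000).astype(int))) for u in range(360,420,8)])
E
```

```text
8.07 [0.4328 0.0155 0.1121] [  40.08   89.99 -154.67] [ 0.6 -0.3  0. ] 0.0399
-0.02 [0.4379 0.0348 0.1121] [[286. 270.]] [[280. 291.]]
0 [0.4328 0.0155 0.1121] [[322. 270.]] [[322. 291.]]
0.02 [ 0.4277 -0.0039  0.1121] [[357. 270.]] [[363. 291.]]
262 [(360, (np.int64(3), np.int64(22), np.int64(-4))), (368, (np.int64(-3), np.int64(26), np.int64(-6))), (376, (np.int64(-10), np.int64(29), np.int64(-8))), (384, (np.int64(-13), np.int64(33), np.int64(-9))), (392, (np.int64(-12), np.int64(37), np.int64(-9))), (400, (np.int64(97), np.int64(66), np.int64(26))), (408, (np.int64(97), np.int64(72), np.int64(26))), (416, (np.int64(84), np.int64(76), np.int64(22)))]
270 [(360, (np.int64(3), np.int64(22), np.int64(1))), (368, (np.int64(-4), np.int64(26), np.int64(-2))), (376, (np.int64(-9), np.int64(29), np.int64(-3))), (384, (np.int64(-12), np.int64(33), np.int64(-5))), (392, (np.int64(-11), np.int64(37), np.int64(-4))), (400, (np.int64(112), np.int64(69), np.int64(39))), (408, (np.int64(98), np.int64(73), np.int64(34))), (416, (np.int64(-106), np.int64(24), np.int64(-37)))]
278 [(360, (np.int64(
[... 1853 characters left out ...]
27))), (384, (np.int64(-119), np.int64(14), np.int64(-27))), (392, (np.int64(-119), np.int64(16), np.int64(-27))), (400, (np.int64(-118), np.int64(18), np.int64(-27))), (408, (np.int64(-119), np.int64(20), np.int64(-27))), (416, (np.int64(-118), np.int64(22), np.int64(-27)))]
350 [(360, (np.int64(112), np.int64(36), np.int64(118))), (368, (np.int64(112), np.int64(43), np.int64(119))), (376, (np.int64(-73), np.int64(20), np.int64(6))), (384, (np.int64(-82), np.int64(22), np.int64(1))), (392, (np.int64(-83), np.int64(24), np.int64(0))), (400, (np.int64(-94), np.int64(24), np.int64(-7))), (408, (np.int64(-103), np.int64(24), np.int64(-12))), (416, (np.int64(-111), np.int64(24), np.int64(-18)))]
```

```bash
python3 - <<'E'
from seg import *
import plant; print([n for n in dir(plant) if not n.startswith('_')], getattr(plant,'tcp_to_grasp',None))
o=get_obs(); R=Ro.from_euler('xyz',o['orientation'],degrees=True).as_matrix(); T=o['tool_pos']
for f in('w2.npz',):
    z=np.load(f);Q=(z['C']-T)@R*1000
    m=(z['d']>0)&(Q[...,0]>-100)&(Q[...,0]<40)&(abs(Q[...,1])<60)&(abs(Q[...,2])<30)
    for s in(-1,1):
        P=Q[m&(Q[...,1]*s>5)]
        h,e=np.histogram(P[:,0],range(-100,45,10))
        for a,b in zip(e,e[1:]):
            p=P[(P[:,0]>=a)&(P[:,0]<b)]
            if len(p): print(s,a,len(p),'y',p[:,1].min().round(),p[:,1].max().round(),'z',p[:,2].min().round(),p[:,2].max().round())
E
```

```text
['PlanningError', 'boxes_of', 'camera_params', 'close_job', 'get_obs', 'snapshot', 'tcp_to_grasp'] 0.0188
-1 -100 268 y -25.0 -23.0 z -15.0 0.0
-1 -90 535 y -24.0 -19.0 z -9.0 7.0
-1 -80 115 y -21.0 -19.0 z -3.0 10.0
-1 -70 237 y -35.0 -19.0 z -12.0 9.0
-1 -60 450 y -35.0 -20.0 z -12.0 9.0
-1 -50 350 y -35.0 -19.0 z -12.0 -1.0
-1 -40 59 y -32.0 -20.0 z -11.0 1.0
-1 20 131 y -9.0 -5.0 z -10.0 8.0
-1 30 83 y -10.0 -5.0 z -10.0 8.0
1 -100 264 y 24.0 26.0 z -15.0 1.0
1 -90 530 y 20.0 25.0 z -9.0 7.0
1 -80 119 y 20.0 24.0 z -4.0 9.0
1 -70 233 y 20.0 36.0 z -12.0 10.0
1 -60 449 y 20.0 36.0 z -12.0 9.0
1 -50 350 y 20.0 36.0 z -12.0 -1.0
1 -40 62 y 20.0 31.0 z -11.0 1.0
1 -20 615 y 28.0 39.0 z -21.0 -0.0
1 -10 614 y 23.0 40.0 z -21.0 7.0
1 0 408 y 17.0 31.0 z -20.0 7.0
1 10 525 y 5.0 19.0 z -13.0 6.0
1 20 261 y 5.0 25.0 z -15.0 21.0
1 30 1284 y 5.0 26.0 z -30.0 30.0
```

The wrist depth shows the fingers ending about 37 mm short of the reported TCP, so they passed above the head. I'll back off, lower by that amount, and watch the force.

```bash
python3 -m pendant '[{"claw":40,"linear":[0,16,-2.4],"twist":0},{"claw":40,"linear":[0,16,-2.4],"twist":0},{"claw":40,"linear":[0,0,0],"twist":0},{"claw":40,"linear":[6,0,0],"twist":0},{"claw":40,"linear":[6,0,0],"twist":0},{"claw":40,"linear":[6,0,0],"twist":0},{"claw":40,"linear":[6,0,0],"twist":0},{"claw":40,"linear":[6,0,0],"twist":0},{"claw":40,"linear":[6,0,0],"twist":0},{"claw":40,"linear":[0,0,0],"twist":0}]'
python3 - <<'E'
from seg import *
st()
i,d=snapshot('wrist'); save('w3',i); np.savez('w3.npz',i=i,d=d,C=cloud('wrist',d))
brass('w3.npz')
E
```

```text
clock: 8.9
tool_pos: [0.4285, -0.0169, 0.0747]
orientation: [31.3, 89.9, -163.4]
force: [-0.4, 0.1, -0.1]
opening: 0.0402
8.9 [ 0.4285 -0.0169  0.0747] [  31.32   89.87 -163.45] [-0.4  0.1 -0.1] 0.0402
brass 1582 [-0.1309 -0.0181  0.1176] [-0.1398 -0.0282  0.0953] [-0.1239 -0.0053  0.1261]
angle of mean 0.448 r 0.0472
fit collar 0.482 screw 0.184 x0,y0 [-0.1394  0.0023] cost 0.61
```

View pics/w3.png

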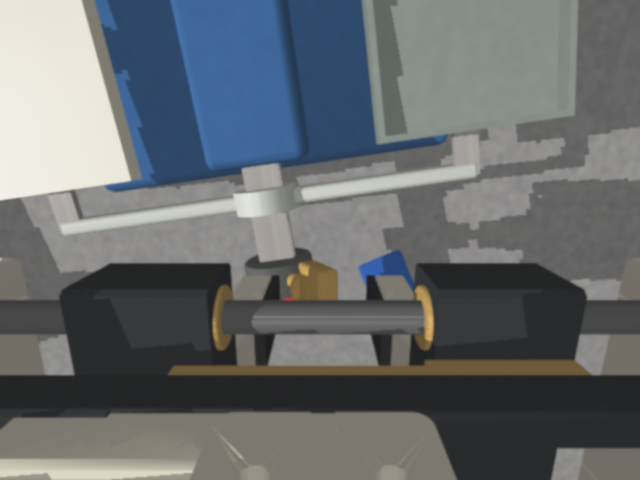

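Now the head (315,287) sits between the finger tips. I'll push towards white.

```bash
python3 -m pendant '[{"claw":40,"linear":[0,-4,0.6],"twist":0},{"claw":40,"linear":[0,-4,0.6],"twist":0},{"claw":40,"linear":[0,-4,0.6],"twist":0},{"claw":40,"linear":[0,-4,0.6],"twist":0},{"claw":40,"linear":[0,-4,0.6],"twist":0},{"claw":40,"linear":[0,-4,0.6],"twist":0},{"claw":40,"linear":[0,-4,0.6],"twist":0},{"claw":40,"linear":[0,-4,0.6],"twist":0},{"claw":40,"linear":[0,0,0],"twist":0},{"claw":40,"linear":[0,0,0],"twist":0}]'
cat > look.py <<'E'
import sys
from seg import *
st()
i,d=snapshot('wrist'); n=sys.argv[1]; save(n,i); np.savez(n+'.npz',i=i,d=d,C=cloud('wrist',d))
brass(n+'.npz')
E
python3 look.py w4
```

```text
clock: 9.78
tool_pos: [0.4331, 0.0161, 0.076]
orientation: [-100.9, 90.0, 64.4]
force: [0.6, 0.2, -0.1]
opening: 0.0402
9.78 [0.4331 0.0161 0.076 ] [-100.88   89.96   64.38] [ 0.6  0.2 -0.1] 0.0402
brass 1283 [-0.1301 -0.0025  0.1243] [-0.1402 -0.0093  0.1096] [-0.1241  0.0055  0.1314]
angle of mean 0.096 r 0.0495
fit collar 0.101 screw 0.165 x0,y0 [-0.1393  0.0023] cost 0.32
```

```bash
python3 -m pendant '[{"claw":40,"linear":[0,-2,0.3],"twist":0},{"claw":40,"linear":[0,-1.5,0.2],"twist":0},{"claw":40,"linear":[0,-1.5,0.2],"twist":0},{"claw":40,"linear":[0,0,0],"twist":0},{"claw":40,"linear":[0,0,0],"twist":0},{"claw":40,"linear":[0,0,0],"twist":0},{"claw":40,"linear":[0,0,0],"twist":0},{"claw":40,"linear":[0,0,0],"twist":0},{"claw":40,"linear":[0,0,0],"twist":0},{"claw":40,"linear":[0,0,0],"twist":0}]'
python3 look.py w5; python3 - <<'E'
from h import *
to([.4322,.0061,.076],76); i=cv2.imread('pics/w5.png'); cv2.imwrite('pics/c5.png',cv2.resize(i[180:340,240:440],(800,600)))
E
```

```text
clock: 10.67
tool_pos: [0.4335, 0.0205, 0.0762]
orientation: [-114.2, 90.0, 51.1]
force: [0.1, -0.6, 1.1]
opening: 0.04
10.67 [0.4335 0.0205 0.0762] [-114.17   89.99   51.05] [ 0.1 -0.6  1.1] 0.04
brass 1187 [-0.1299  0.001   0.125 ] [-0.1398 -0.0051  0.1094] [-0.1241  0.0083  0.1318]
angle of mean 0.026 r 0.05
fit collar 0.021 screw 0.173 x0,y0 [-0.1393  0.0023] cost 0.31
shift [ 0.1 14.2 -2.4] jaw heading -104.8 twist -0.014
```

View pics/c5.png

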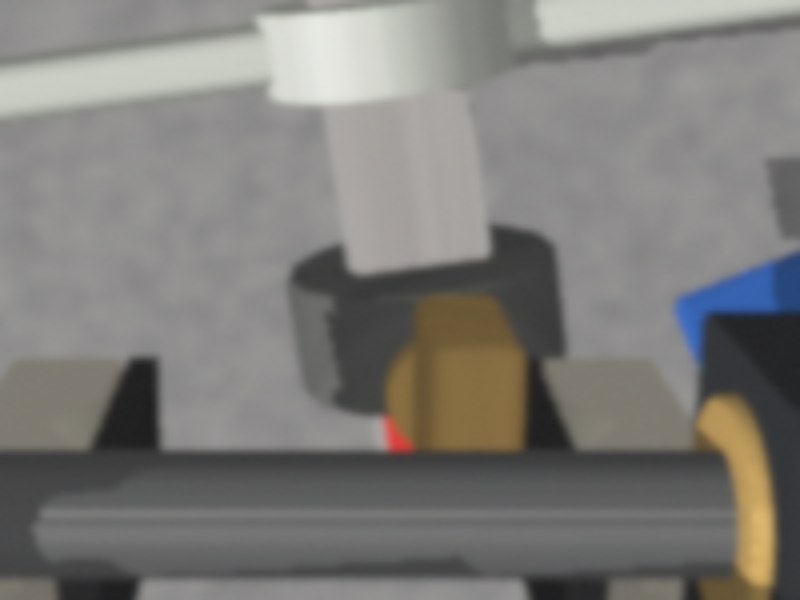

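```bash
python3 -m pendant '[{"claw":40,"linear":[0,5,-0.8],"twist":0},{"claw":40,"linear":[0,5,-0.8],"twist":0},{"claw":40,"linear":[0,4.2,-0.8],"twist":0},{"claw":40,"linear":[0,0,0],"twist":0},{"claw":13,"linear":[0,0,0],"twist":0},{"claw":13,"linear":[0,0,0],"twist":0},{"claw":13,"linear":[0,0,0],"twist":0},{"claw":13,"linear":[0,0,0],"twist":0},{"claw":13,"linear":[0,0,0],"twist":0},{"claw":13,"linear":[0,0,0],"twist":0}]'
python3 look.py w6
python3 -m pendant '[{"claw":13,"linear":[0,0,0],"twist":0.05},{"claw":13,"linear":[0,0,0],"twist":0.05},{"claw":13,"linear":[0,0,0],"twist":0.05},{"claw":13,"linear":[0,0,0],"twist":0.05},{"claw":13,"linear":[0,0,0],"twist":0.05},{"claw":13,"linear":[0,0,0],"twist":0.05},{"claw":13,"linear":[0,0,0],"twist":0.05},{"claw":13,"linear":[0,0,0],"twist":0.05},{"claw":13,"linear":[0,0,0],"twist":0.05},{"claw":13,"linear":[0,0,0],"twist":0.05}]'
python3 look.py w7; python3 -c "
from h import *
to([.4322,.0061,.076])"
```

```text
clock: 11.55
tool_pos: [0.4322, 0.0062, 0.0762]
orientation: [-110.2, 90.0, 55.0]
force: [0.0, -0.9, 0.3]
opening: 0.0137
11.55 [0.4322 0.0062 0.0762] [-110.23   90.     55.01] [ 0.  -0.9  0.3] 0.0137
brass 979 [-1.297e-01  1.000e-04  1.252e-01] [-0.1502 -0.0055  0.1093] [-0.1241  0.008   0.1318]
angle of mean 0.043 r 0.0502
fit collar 0.031 screw 0.064 x0,y0 [-0.1394  0.0023] cost 0.29
clock: 12.43
tool_pos: [0.4323, 0.0061, 0.0762]
orientation: [-176.4, 90.0, -40.0]
force: [1.0, -0.5, -1.2]
opening: 0.013
12.43 [0.4323 0.0061 0.0762] [-176.44   89.99  -39.99] [ 1.  -0.5 -1.2] 0.013
brass 982 [-0.1314 -0.0037  0.1253] [-0.1489 -0.0089  0.1089] [-0.1246  0.0084  0.1317]
angle of mean 0.118 r 0.0507
fit collar 0.049 screw 0.426 x0,y0 [-0.1396  0.0023] cost 0.2
shift [0.2 0.1 0.1] jaw heading -133.7 twist None
```

```bash
for k in 1 2; do python3 -m pendant '[{"claw":13,"linear":[0,0,0],"twist":0.1},{"claw":13,"linear":[0,0,0],"twist":0.1},{"claw":13,"linear":[0,0,0],"twist":0.1},{"claw":13,"linear":[0,0,0],"twist":0.1},{"claw":13,"linear":[0,0,0],"twist":0.1},{"claw":13,"linear":[0,0,0],"twist":0.1},{"claw":13,"linear":[0,0,0],"twist":0.1},{"claw":13,"linear":[0,0,0],"twist":0.1},{"claw":13,"linear":[0,0,0],"twist":0.1},{"claw":13,"linear":[0,0,0],"twist":0.1}]' ; python3 look.py w8$k; done
python3 -c "
from h import *
to([.4322,.0061,.076]);print(np.round(get_obs()['joint_pos'],1),get_obs()['moment'])"
```

```text
clock: 13.32
tool_pos: [0.4331, 0.0065, 0.0763]
orientation: [-56.7, 89.9, 22.4]
force: [3.2, -0.1, -2.2]
opening: 0.0129
13.32 [0.4331 0.0065 0.0763] [-56.68  89.9   22.41] [ 3.2 -0.1 -2.2] 0.0129
brass 989 [-0.1388 -0.0075  0.1252] [-0.1453 -0.0132  0.1094] [-0.133   0.013   0.1315]
angle of mean 0.193 r 0.0511
fit collar 0.027 screw -1.776 x0,y0 [-0.1398  0.0023] cost 0.15
clock: 14.2
tool_pos: [0.4332, 0.0062, 0.0765]
orientation: [-17.3, 89.9, 4.6]
force: [2.2, -2.2, 0.2]
opening: 0.0129
14.2 [0.4332 0.0062 0.0765] [-17.35  89.91   4.6 ] [ 2.2 -2.2  0.2] 0.0129
brass 998 [-0.1455 -0.0025  0.1252] [-0.1519 -0.0097  0.1094] [-0.1276  0.0094  0.1317]
angle of mean 0.095 r 0.0504
fit collar 0.005 screw 2.408 x0,y0 [-0.1396  0.0023] cost 0.2
shift [ 0.5  0.2 -0.8] jaw heading 111.5 twist None
[ 27.1   4.  -37.8   0.  -48.1 -95.6] [-0.4635407  -0.84436445  0.06755191]
```

```bash
python3 -m pendant '[{"claw":13,"linear":[0,0,0],"twist":0.06},{"claw":13,"linear":[0,0,0],"twist":0.06},{"claw":13,"linear":[0,0,0],"twist":0.06},{"claw":13,"linear":[0,0,0],"twist":0.06},{"claw":13,"linear":[0,0,0],"twist":0.06},{"claw":13,"linear":[0,0,0],"twist":0.06},{"claw":13,"linear":[0,0,0],"twist":0.06},{"claw":13,"linear":[0,0,0],"twist":0.06},{"claw":13,"linear":[0,0,0],"twist":0},{"claw":13,"linear":[0,0,0],"twist":0}]' ; python3 look.py w9
python3 -c "
from h import *
print(get_obs()['moment']);to([.4322,.0061,.076])"
```

```text
clock: 15.08
tool_pos: [0.4328, 0.006, 0.0765]
orientation: [-17.7, 89.9, -22.8]
force: [3.3, -2.2, 0.6]
opening: 0.0136
15.08 [0.4328 0.006  0.0765] [-17.68  89.94 -22.8 ] [ 3.3 -2.2  0.6] 0.0136
brass 1011 [-0.1463  0.0008  0.1244] [-0.1526 -0.0063  0.1092] [-0.1267  0.0085  0.1317]
angle of mean 0.031 r 0.0494
fit collar -0.001 screw -0.461 x0,y0 [-0.1395  0.0023] cost 0.26
[-0.86138542 -1.09364573  1.10517051]
shift [ 0.5 -0.  -0.6] jaw heading 84.8 twist None
```

```bash
python3 -m pendant '[{"claw":13,"linear":[0,0,0],"twist":-0.1},{"claw":13,"linear":[0,0,0],"twist":-0.08},{"claw":30,"linear":[0,0,0],"twist":0},{"claw":30,"linear":[0,0,0],"twist":0},{"claw":30,"linear":[0,0,0],"twist":0},{"claw":30,"linear":[-8,0,0],"twist":0},{"claw":30,"linear":[-20,0,0],"twist":0},{"claw":30,"linear":[-30,0,0],"twist":0},{"claw":30,"linear":[-30,0,0],"twist":0},{"claw":30,"linear":[-32,0,0],"twist":0}]' ; python3 look.py w10
python3 - <<'E'
from seg import *
i,L,M=seg('w10.npz'); v,u=np.where(M['red']); print(u.mean(),v.mean())
i=cv2.imread('pics/w10.png'); u,v=int(u.mean()),int(v.mean()); cv2.imwrite('pics/c10.png',cv2.resize(i[max(0,v-50):v+80,u-80:u+80],(800,600)))
to([.454,.289,.19],8.6)
i,d=snapshot('top'); C=cloud('top',d); H,S,V=cv2.split(cv2.cvtColor(i,cv2.COLOR_RGB2HSV))
m=((H>45)&(H<75)&(S>120)&(C[...,2]>.06)&(C[...,0]<.62)).astype(np.uint8); n,l,s,c=cv2.connectedComponentsWithStats(m)
for j in range(1,n):
    if s[j,4]>40: P=C[l==j]; r=cv2.minAreaRect((P[:,:2]*1000).astype(np.float32)); print(s[j,4],np.round(P.mean(0),4),np.round(r[0]),np.round(r[1]),round(r[2],1))
E
```

```text
clock: 15.97
tool_pos: [0.4314, 0.0058, 0.1977]
orientation: [-175.1, 89.9, -170.3]
force: [1.2, -0.2, -0.1]
opening: 0.0304
15.97 [0.4314 0.0058 0.1977] [-175.09   89.94 -170.35] [ 1.2 -0.2 -0.1] 0.0304
brass 556 [-0.1366  0.0028  0.1344] [-0.1481 -0.0046  0.1162] [-0.1229  0.0102  0.1388]
angle of mean -0.008 r 0.0594
fit collar 0.04 screw -0.499 x0,y0 [-0.14    0.0023] cost 1.36
328.69425287356324 202.31954022988506
shift [ 15.  280.   42.4] jaw heading 94.8 twist 1.505
330 [0.4746 0.3044 0.0944] [475. 304.] [38. 40.] 2.3
329 [0.448  0.3739 0.1022] [408. 204.] [404.  48.] 76.5
```

View pics/c10.png

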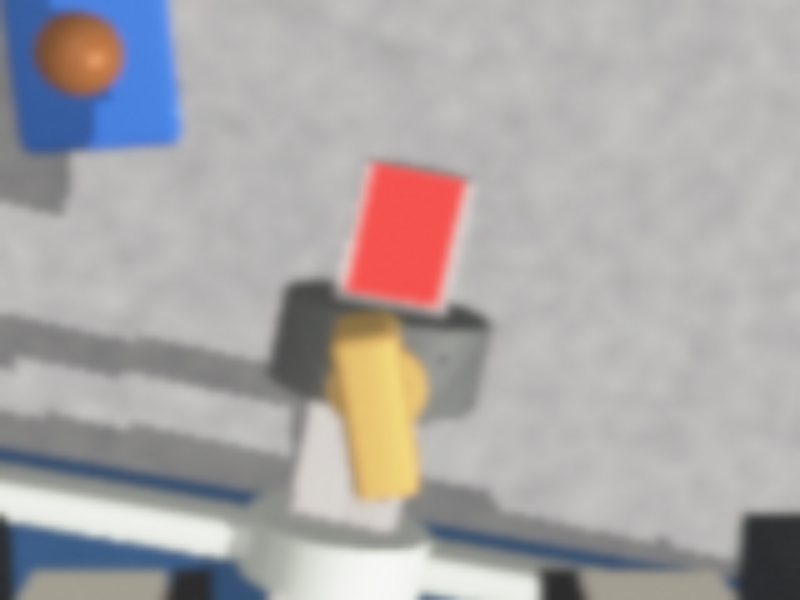

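The collar faces the flat, and one pot has been knocked to about (0.475,0.304). I'll re-measure the screw now that the arm is still.

```bash
python3 look.py w11;python3 look.py w12; python3 - <<'E'
from seg import *
i,L,M=seg('w12.npz')
P=L[M['red']];c,n,q=plane(P); print(np.round(c,4),np.round(n,3))
P=L[M['brass']&(L[...,2]<.16)]; P=P[P[:,2]>np.percentile(P[:,2],60)-.001]; r=cv2.minAreaRect((P[:,:2]*1000).astype(np.float32)); print(r)
E
```

```text
16.07 [0.4351 0.0068 0.2017] [12.04 89.5  16.84] [ 0.   0.2 -1.4] 0.0303
brass 542 [-0.1424  0.0013  0.1249] [-0.1541 -0.0061  0.1066] [-0.129   0.0088  0.1295]
angle of mean 0.019 r 0.0499
fit collar -0.019 screw 2.619 x0,y0 [-0.14    0.0023] cost 0.51
16.12 [0.4336 0.0067 0.1991] [19.72 89.68 24.48] [ 0.3 -0.1 -0.8] 0.0296
brass 552 [-0.1421  0.0011  0.1259] [-0.1538 -0.0064  0.1075] [-0.1284  0.0084  0.1303]
angle of mean 0.023 r 0.0509
fit collar 0.035 screw -0.221 x0,y0 [-0.1399  0.0023] cost 0.39
[-0.1632  0.0019  0.0787] [ 0.004 -0.034  0.999]
((-140.27960205078125, 0.8891544342041016), (26.682344436645508, 9.540802001953125), 18.390201568603516)
```

```bash
python3 -m pendant '[{"claw":64,"linear":[0,0,0],"twist":-0.117},{"claw":64,"linear":[0,0,0],"twist":-0.117},{"claw":64,"linear":[0,0,0],"twist":-0.117},{"claw":64,"linear":[0,0,0],"twist":-0.117},{"claw":64,"linear":[0,0,0],"twist":-0.117},{"claw":64,"linear":[0,0,0],"twist":-0.117},{"claw":64,"linear":[0,0,0],"twist":-0.117},{"claw":64,"linear":[0,0,0],"twist":-0.117},{"claw":64,"linear":[0,0,0],"twist":-0.117},{"claw":64,"linear":[0,0,0],"twist":-0.117}]' 
python3 -m pendant '[{"claw":64,"linear":[0,0,0],"twist":-0.117},{"claw":64,"linear":[0,0,0],"twist":-0.117},{"claw":64,"linear":[0,0,0],"twist":-0.117},{"claw":64,"linear":[0,-5,30],"twist":0},{"claw":64,"linear":[0,-5,30],"twist":0},{"claw":64,"linear":[0,-5,30],"twist":0},{"claw":64,"linear":[0,-5,30],"twist":0},{"claw":64,"linear":[0,-5,30],"twist":0},{"claw":64,"linear":[0,-5,30],"twist":0},{"claw":64,"linear":[0,-5,30],"twist":0}]'
cat > pots.py <<'E'
from h import *
i,d=snapshot('top'); C=cloud('top',d); save('top_last',i); H,S,V=cv2.split(cv2.cvtColor(i,cv2.COLOR_RGB2HSV))
m=((H>45)&(H<75)&(S>120)&(C[...,2]>.06)&(C[...,2]<.2)&(C[...,0]<.68)&(C[...,0]>.38)).astype(np.uint8); n,l,s,c=cv2.connectedComponentsWithStats(m)
for j in range(1,n):
    if s[j,4]>40: P=C[l==j]; r=cv2.minAreaRect((P[:,:2]*1000).astype(np.float32)); print('pot',s[j,4],np.round(P.mean(0),4),np.round(r[0]),np.round(r[1]),round(r[2],1))
Lw=(C-np.array([.571,-.012,0]))@Ro.from_euler('z',-6.5,degrees=True).as_matrix()
E
python3 - <<'E'
from pots import *
st(); to([.475,.304,.19],2.3)
E
```

```text
clock: 17.0
tool_pos: [0.4312, 0.0058, 0.1949]
orientation: [123.9, 89.8, -163.9]
force: [0.2, 0.6, 0.1]
opening: 0.0641
clock: 17.83
tool_pos: [0.4592, 0.2181, 0.195]
orientation: [125.8, 89.9, -142.3]
force: [-0.3, -0.9, 0.4]
opening: 0.0636
17.88 [0.4606 0.2223 0.1947] [ 129.17   89.93 -138.84] [3.4 5.8 1.9] 0.0639
shift [  4.6 -17.2  81.2] jaw heading -178.0 twist -0.005
```

```bash
python3 -m pendant '[{"claw":64,"linear":[0,-6,27],"twist":0},{"claw":64,"linear":[0,-6,27],"twist":0},{"claw":64,"linear":[0,-5,27],"twist":0},{"claw":64,"linear":[20,0,0],"twist":0},{"claw":64,"linear":[20,0,0],"twist":0},{"claw":64,"linear":[15,0,0],"twist":0},{"claw":64,"linear":[0,0,0],"twist":0},{"claw":64,"linear":[0,0,0],"twist":0},{"claw":64,"linear":[0,0,0],"twist":0},{"claw":64,"linear":[0,0,0],"twist":0}]' 
cat > wp.py <<'E'
from h import *
import sys
o=st()
i,d=snapshot('wrist'); C=cloud('wrist',d); save('wp',i); H,S,V=cv2.split(cv2.cvtColor(i,cv2.COLOR_RGB2HSV))
m=((H>45)&(H<75)&(S>120)&(C[...,2]>.06)&(C[...,2]<.2)&(C[...,0]<.68)&(C[...,0]>.38)).astype(np.uint8); n,l,s,c=cv2.connectedComponentsWithStats(m)
for j in range(1,n):
    if s[j,4]>100:
        P=C[l==j]; zt=np.percentile(P[:,2],90); P=P[P[:,2]>zt-.006]; r=cv2.minAreaRect((P[:,:2]*1000).astype(np.float32)); print('pot',s[j,4],'px',np.round(c[j]),'ztop',round(zt,4),np.round(r[0]),np.round(r[1]),round(r[2],1)); to([r[0][0]/1000,r[0][1]/1000,.03],r[2])
E
python3 wp.py
```

```text
clock: 18.72
tool_pos: [0.4748, 0.299, 0.1422]
orientation: [-49.7, 89.9, 42.2]
force: [0.7, 0.1, 0.3]
opening: 0.0642
18.72 [0.4748 0.299  0.1422] [-49.74  89.91  42.2 ] [0.7 0.1 0.3] 0.0642
pot 2859 px [321. 256.] ztop 0.0958 [476. 305.] [38. 39.] 2.1
shift [112.3  -1.1   6.1] jaw heading -178.1 twist -0.003
pot 1550 px [353. 349.] ztop 0.0958 [450. 378.] [45. 26.] 1.6
shift [112.3  22.4  79.2] jaw heading -178.1 twist 0.007
```

View pics/wp.png

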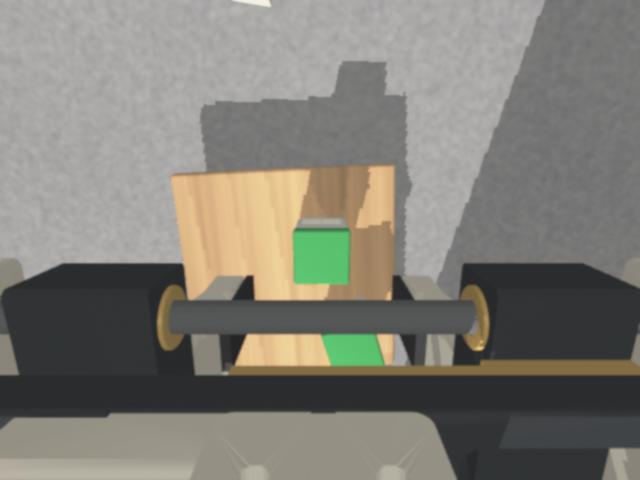

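The pot (321,256) is centred between the fingers and squarely aligned.

```bash
python3 -m pendant '[{"claw":64,"linear":[0,-1,6],"twist":0},{"claw":64,"linear":[22,0,0],"twist":0},{"claw":64,"linear":[22,0,0],"twist":0},{"claw":64,"linear":[22,0,0],"twist":0},{"claw":64,"linear":[22,0,0],"twist":0},{"claw":64,"linear":[14,0,0],"twist":0},{"claw":64,"linear":[10,0,0],"twist":0},{"claw":64,"linear":[0,0,0],"twist":0},{"claw":30,"linear":[0,0,0],"twist":0},{"claw":30,"linear":[0,0,0],"twist":0}]' 
python3 -m pendant '[{"claw":30,"linear":[0,0,0],"twist":0},{"claw":30,"linear":[0,0,0],"twist":0},{"claw":30,"linear":[0,0,0],"twist":0},{"claw":30,"linear":[0,0,0],"twist":0},{"claw":30,"linear":[-10,0,0],"twist":0},{"claw":30,"linear":[-22,0,0],"twist":0},{"claw":30,"linear":[-22,0,0],"twist":0},{"claw":30,"linear":[-22,0,0],"twist":0},{"claw":30,"linear":[-22,0,0],"twist":0},{"claw":30,"linear":[-22,0,0],"twist":0}]' 
python3 - <<'E'
from h import *
# balance->world
def bw(x,y,z):
    return np.r_[(np.array([.571,-.012])+Ro.from_euler('z',-6.5,degrees=True).as_matrix()[:2,:2]@[x,y+.0015]),z]
for x in(-.042,.042): print(bw(x,.105,0)); to(bw(x,.105,.16),-6.5)
E
```

```text
clock: 19.6
tool_pos: [0.4758, 0.3055, 0.0303]
orientation: [-49.6, 89.9, 42.3]
force: [0.2, 0.5, -0.2]
opening: 0.0556
clock: 20.43
tool_pos: [0.4749, 0.3044, 0.1509]
orientation: [-30.3, 90.0, 61.6]
force: [0.2, 0.8, -0.9]
opening: 0.0398
[0.54132612 0.09856994 0.        ]
shift [  -9.1  -59.4 -208. ] jaw heading -178.1 twist 0.147
[0.62478616 0.08906087 0.        ]
shift [  -9.1 -142.5 -220.3] jaw heading -178.1 twist 0.147
```

```bash
python3 -m pendant '[{"claw":30,"linear":[-1,-17.8,-27.5],"twist":0},{"claw":30,"linear":[-1,-17.8,-27.5],"twist":0},{"claw":30,"linear":[-1,-17.8,-27.5],"twist":0},{"claw":30,"linear":[-1,-17.8,-27.5],"twist":0},{"claw":30,"linear":[-1,-17.8,-27.5],"twist":0},{"claw":30,"linear":[-1,-17.8,-27.5],"twist":0},{"claw":30,"linear":[-1,-17.8,-27.5],"twist":0},{"claw":30,"linear":[-1,-17.8,-27.5],"twist":0},{"claw":30,"linear":[0,0,0],"twist":0.073},{"claw":30,"linear":[0,0,0],"twist":0.073}]' 
python3 - <<'E'
from h import *
st()
def bw(x,y,z):
    return np.r_[(np.array([.571,-.012])+Ro.from_euler('z',-6.5,degrees=True).as_matrix()[:2,:2]@[x,y+.0015]),z]
to(bw(.042,.105,.072),-6.5)
i,d=snapshot('wrist'); save('w13',i)
E
```

```text
clock: 21.27
tool_pos: [0.6254, 0.0875, 0.1573]
orientation: [122.2, 90.0, -154.5]
force: [-0.1, 0.1, -0.1]
opening: 0.0397
21.27 [0.6254 0.0875 0.1573] [ 122.24   89.96 -154.54] [-0.1  0.1 -0.1] 0.0397
shift [85.3  0.8  1.5] jaw heading 173.2 twist -0.005
```

View pics/w13.png

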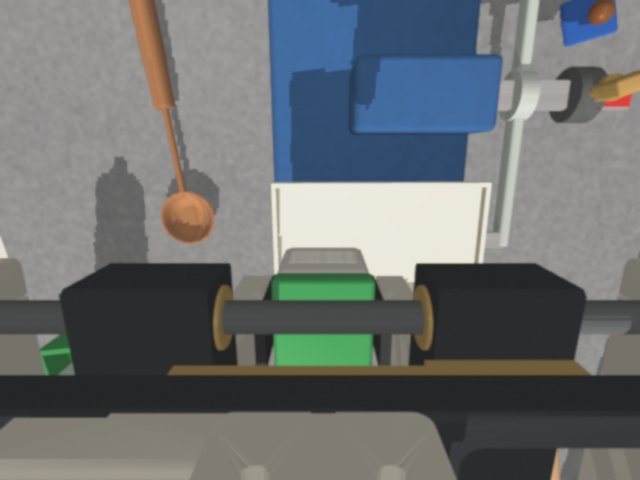

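The pot is held at (322,320) over the tray's far half. I'll lower it and release.

```bash
python3 -m pendant '[{"claw":30,"linear":[20,1,1.5],"twist":0},{"claw":30,"linear":[20,0,0],"twist":0},{"claw":30,"linear":[18,0,0],"twist":0},{"claw":30,"linear":[12,0,0],"twist":0},{"claw":30,"linear":[6,0,0],"twist":0},{"claw":30,"linear":[5,0,0],"twist":0},{"claw":30,"linear":[4,0,0],"twist":0},{"claw":30,"linear":[0,0,0],"twist":0},{"claw":30,"linear":[0,0,0],"twist":0},{"claw":30,"linear":[0,0,0],"twist":0}]' 
python3 -m pendant '[{"claw":43,"linear":[0,0,0],"twist":0},{"claw":43,"linear":[0,0,0],"twist":0},{"claw":56,"linear":[2,0,0],"twist":0},{"claw":56,"linear":[0,0,0],"twist":0},{"claw":56,"linear":[0,0,0],"twist":0},{"claw":56,"linear":[0,0,0],"twist":0},{"claw":56,"linear":[-10,0,0],"twist":0},{"claw":56,"linear":[-30,0,0],"twist":0},{"claw":56,"linear":[-30,0,0],"twist":0},{"claw":56,"linear":[-30,0,0],"twist":0}]' 
python3 - <<'E'
from h import *
st(); to([.449,.376,.16],18.1)
E
```

```text
clock: 22.15
tool_pos: [0.6245, 0.0915, 0.073]
orientation: [-65.0, 89.9, 18.6]
force: [-0.7, -0.8, -1.1]
opening: 0.0397
clock: 22.98
tool_pos: [0.6239, 0.0911, 0.172]
orientation: [152.9, 90.0, -123.5]
force: [0.9, 0.2, 0.5]
opening: 0.0562
22.98 [0.6239 0.0911 0.172 ] [ 152.87   89.97 -123.54] [0.9 0.2 0.5] 0.0562
shift [ 11.9 205.6 263.6] jaw heading 173.6 twist -0.428
```

```bash
python3 -m pendant '[{"claw":64,"linear":[0,22.8,29.3],"twist":0},{"claw":64,"linear":[0,22.8,29.3],"twist":0},{"claw":64,"linear":[0,22.8,29.3],"twist":0},{"claw":64,"linear":[0,22.8,29.3],"twist":0},{"claw":64,"linear":[0,22.8,29.3],"twist":0},{"claw":64,"linear":[0,22.8,29.3],"twist":0},{"claw":64,"linear":[0,22.8,29.3],"twist":0},{"claw":64,"linear":[0,22.8,29.3],"twist":0},{"claw":64,"linear":[0,22.8,29.3],"twist":0},{"claw":64,"linear":[0,0,0],"twist":-0.107}]' 
python3 -m pendant '[{"claw":64,"linear":[0,0,0],"twist":-0.107},{"claw":64,"linear":[0,0,0],"twist":-0.107},{"claw":64,"linear":[0,0,0],"twist":-0.107},{"claw":64,"linear":[15,0,0],"twist":0},{"claw":64,"linear":[15,0,0],"twist":0},{"claw":64,"linear":[0,0,0],"twist":0},{"claw":64,"linear":[0,0,0],"twist":0},{"claw":64,"linear":[0,0,0],"twist":0},{"claw":64,"linear":[0,0,0],"twist":0},{"claw":64,"linear":[0,0,0],"twist":0}]' 
python3 wp.py; python3 pots.py
```

```text
clock: 23.82
tool_pos: [0.4472, 0.381, 0.1712]
orientation: [-23.2, 89.9, 66.5]
force: [1.3, -0.4, 0.6]
opening: 0.0639
clock: 24.65
tool_pos: [0.45, 0.3767, 0.1412]
orientation: [-55.5, 89.9, 52.6]
force: [0.5, 0.6, 0.3]
opening: 0.0642
24.65 [0.45   0.3767 0.1412] [-55.47  89.92  52.64] [0.5 0.6 0.3] 0.0642
pot 2901 px [323. 248.] ztop 0.0956 [450. 377.] [38. 39.] 17.7
shift [111.   -0.3   0.7] jaw heading -161.9 twist 0.007
pot 302 [0.6224 0.0906 0.1273] [623.  91.] [37. 38.] 83.1
pot 179 [0.4531 0.3689 0.094 ] [451. 369.] [37. 24.] 18.6
```

```bash
python3 -m pendant '[{"claw":64,"linear":[22,0,0],"twist":0},{"claw":64,"linear":[22,0,0],"twist":0},{"claw":64,"linear":[22,0,0],"twist":0},{"claw":64,"linear":[22,0,0],"twist":0},{"claw":64,"linear":[14,0,0],"twist":0},{"claw":64,"linear":[9,0,0],"twist":0},{"claw":64,"linear":[0,0,0],"twist":0},{"claw":30,"linear":[0,0,0],"twist":0},{"claw":30,"linear":[0,0,0],"twist":0},{"claw":30,"linear":[0,0,0],"twist":0}]' 
python3 -m pendant '[{"claw":30,"linear":[0,0,0],"twist":0},{"claw":30,"linear":[0,0,0],"twist":0},{"claw":30,"linear":[0,0,0],"twist":0},{"claw":30,"linear":[-10,0,0],"twist":0},{"claw":30,"linear":[-22,0,0],"twist":0},{"claw":30,"linear":[-22,0,0],"twist":0},{"claw":30,"linear":[-22,0,0],"twist":0},{"claw":30,"linear":[-22,0,0],"twist":0},{"claw":30,"linear":[-22,0,0],"twist":0},{"claw":30,"linear":[-10,0,0],"twist":0}]' 
python3 - <<'E'
from h import *
def bw(x,y,z):
    return np.r_[(np.array([.571,-.012])+Ro.from_euler('z',-6.5,degrees=True).as_matrix()[:2,:2]@[x,y+.0015]),z]
st(); to(bw(-.042,.105,.16),-6.5)
E
```

```text
clock: 25.58
tool_pos: [0.4502, 0.3771, 0.0305]
orientation: [-54.4, 89.9, 53.7]
force: [0.6, 0.4, -0.3]
opening: 0.0493
clock: 26.42
tool_pos: [0.4505, 0.3771, 0.1629]
orientation: [-59.5, 89.8, 48.7]
force: [-0.2, 1.0, 0.7]
opening: 0.0401
26.42 [0.4505 0.3771 0.1629] [-59.47  89.76  48.65] [-0.2  1.   0.7] 0.0401
shift [   2.3    0.4 -293. ] jaw heading -161.9 twist 0.43
```

```bash
python3 -m pendant '[{"claw":30,"linear":[0,0,-36.6],"twist":0},{"claw":30,"linear":[0,0,-36.6],"twist":0},{"claw":30,"linear":[0,0,-36.6],"twist":0},{"claw":30,"linear":[0,0,-36.6],"twist":0},{"claw":30,"linear":[0,0,-36.6],"twist":0},{"claw":30,"linear":[0,0,-36.6],"twist":0},{"claw":30,"linear":[0,0,-36.6],"twist":0},{"claw":30,"linear":[0,0,-36.6],"twist":0},{"claw":30,"linear":[0,0,0],"twist":0.107},{"claw":30,"linear":[0,0,0],"twist":0.107}]' 
python3 -m pendant '[{"claw":30,"linear":[0,0,0],"twist":0.107},{"claw":30,"linear":[0,0,0],"twist":0.107},{"claw":30,"linear":[0,0,0],"twist":0},{"claw":30,"linear":[0,0,0],"twist":0},{"claw":30,"linear":[0,0,0],"twist":0},{"claw":30,"linear":[0,0,0],"twist":0},{"claw":30,"linear":[0,0,0],"twist":0},{"claw":30,"linear":[0,0,0],"twist":0},{"claw":30,"linear":[0,0,0],"twist":0},{"claw":30,"linear":[0,0,0],"twist":0}]' 
python3 - <<'E'
from h import *
def bw(x,y,z):
    return np.r_[(np.array([.571,-.012])+Ro.from_euler('z',-6.5,degrees=True).as_matrix()[:2,:2]@[x,y+.0015]),z]
st(); to(bw(-.042,.105,.064),-6.5)
i,d=snapshot('wrist'); save('w14',i); C=cloud('wrist',d)
H,S,V=cv2.split(cv2.cvtColor(i,cv2.COLOR_RGB2HSV)); m=((H>45)&(H<75)&(S>100)&(C[...,0]>.5)&(C[...,1]<.2)); P=C[m]; print(len(P),np.round(np.percentile(P,[2,50,98],axis=0),3))
E
```

```text
clock: 27.25
tool_pos: [0.5406, 0.0956, 0.1589]
orientation: [104.7, 89.9, -159.9]
force: [-0.5, 0.5, -0.2]
opening: 0.0399
clock: 28.08
tool_pos: [0.5406, 0.098, 0.1592]
orientation: [-29.1, 90.0, 54.5]
force: [-0.6, -0.3, -0.4]
opening: 0.0398
28.08 [0.5406 0.098  0.1592] [-29.12  90.    54.49] [-0.6 -0.3 -0.4] 0.0398
shift [95.2 -0.7  0.6] jaw heading 173.6 twist 0.002
8019 [[0.522 0.072 0.035]
 [0.549 0.087 0.223]
 [0.807 0.18  0.275]]
```

```bash
python3 -m pendant '[{"claw":30,"linear":[20,-0.7,0.6],"twist":0},{"claw":30,"linear":[20,0,0],"twist":0},{"claw":30,"linear":[20,0,0],"twist":0},{"claw":30,"linear":[16,0,0],"twist":0},{"claw":30,"linear":[8,0,0],"twist":0},{"claw":30,"linear":[7,0,0],"twist":0},{"claw":30,"linear":[5,0,0],"twist":0},{"claw":30,"linear":[2,0,0],"twist":0},{"claw":30,"linear":[0,0,0],"twist":0},{"claw":30,"linear":[0,0,0],"twist":0}]' 
python3 -m pendant '[{"claw":43,"linear":[0,0,0],"twist":0},{"claw":43,"linear":[0,0,0],"twist":0},{"claw":54,"linear":[4,0,0],"twist":0},{"claw":54,"linear":[0,0,0],"twist":0},{"claw":54,"linear":[0,0,0],"twist":0},{"claw":54,"linear":[0,0,0],"twist":0},{"claw":54,"linear":[-10,0,0],"twist":0},{"claw":54,"linear":[-30,0,0],"twist":0},{"claw":54,"linear":[-30,0,0],"twist":0},{"claw":54,"linear":[-30,0,0],"twist":0}]' 
python3 -m pendant '[{"claw":40,"linear":[0,0,-40],"twist":0},{"claw":40,"linear":[0,0,-40],"twist":0},{"claw":40,"linear":[0,0,-40],"twist":0},{"claw":40,"linear":[0,0,-40],"twist":0},{"claw":40,"linear":[0,0,-40],"twist":0},{"claw":40,"linear":[0,0,-40],"twist":0},{"claw":40,"linear":[0,0,-40],"twist":0},{"claw":40,"linear":[0,0,-40],"twist":0},{"claw":40,"linear":[0,0,0],"twist":0},{"claw":40,"linear":[0,0,0],"twist":0}]' 
cat > lvl.py <<'E'
from pots import *
import sys
for cn in('top','side'):
    if cn=='side': i,d=snapshot('side'); C=cloud('side',d); L=(C-np.array([.571,-.012,0]))@Ro.from_euler('z',-6.5,degrees=True).as_matrix(); save('side_last',i)
    else: L=Lw
    for nm,sg in(('white',1),('grey',-1)):
        m=(d>0)&(abs(L[...,0])<.07)&(abs(sg*L[...,1]-.106)<.038)&(L[...,2]>.045)&(L[...,2]<.125); z=L[m][:,2]
        h,e=np.histogram(z,np.arange(.045,.125,.001)); k=h.argmax(); zz=z[abs(z-e[k]-.0005)<.0035]; print(cn,nm,'floor mode',round(np.median(zz),4),len(zz))
    m=(d>0)&(L[...,2]>.05)&(L[...,2]<.13)&(abs(L[...,0])<.32)&(L[...,1]<-.18)&(L[...,1]>-.45)&(L[...,2]>.053)
    n,l,s,c=cv2.connectedComponentsWithStats(m.astype(np.uint8))
    for j in range(1,n):
        if s[j,4]>25 and s[j,4]<600:
            P=C[l==j]; zt=np.percentile(P[:,2],85); P=P[P[:,2]>zt-.005]; r=cv2.minAreaRect((P[:,:2]*1000).astype(np.float32)); print(cn,'w',s[j,4],'ztop',round(zt,4),np.round(r[0]),np.round(r[1]),round(r[2],1))
E
python3 lvl.py; python3 -c "
from h import *
st(); to([.584,-.376,.15],83)"
```

```text
clock: 28.97
tool_pos: [0.5418, 0.0987, 0.0618]
orientation: [-61.7, 89.9, 21.9]
force: [-0.2, -0.3, -1.0]
opening: 0.0396
clock: 29.8
tool_pos: [0.5411, 0.0982, 0.159]
orientation: [152.8, 90.0, -123.6]
force: [0.3, 0.2, 0.0]
opening: 0.0542
clock: 30.63
tool_pos: [0.505, -0.2217, 0.1577]
orientation: [-114.6, 90.0, -31.3]
force: [0.5, -0.4, 0.1]
opening: 0.04
pot 304 [0.6224 0.0906 0.122 ] [623.  91.] [37. 38.] 81.8
pot 309 [0.54   0.0985 0.1219] [540.  98.] [37. 38.] 83.8
top white floor mode 0.0718 1018
top grey floor mode 0.0966 164
top w 48 ztop 0.0651 [ 488. -388.] [14. 15.] 35.5
side white floor mode 0.1228 181
side grey floor mode 0.0979 865
side w 78 ztop 0.0639 [ 577. -284.] [16. 14.] 76.8
side w 132 ztop 0.0678 [ 485. -287.] [18. 21.] 4.4
side w 257 ztop 0.0727 [ 585. -374.] [27. 24.] 49.4
side w 94 ztop 0.0638 [ 486. -385.] [16. 13.] 80.9
30.73 [ 0.5056 -0.2195  0.1577] [-77.36  89.98   6.18] [-0.6 -0.2  0.1] 0.0402
shift [   7.7  -95.5 -146.7] jaw heading 173.5 twist -1.561
```

```bash
python3 -m pendant '[{"claw":40,"linear":[0,-19,-29.4],"twist":0},{"claw":40,"linear":[0,-19,-29.4],"twist":0},{"claw":40,"linear":[0,-19,-29.4],"twist":0},{"claw":40,"linear":[0,-19,-29.4],"twist":0},{"claw":40,"linear":[0,-19,-29.4],"twist":0},{"claw":40,"linear":[20,0,0],"twist":0},{"claw":40,"linear":[20,0,0],"twist":0},{"claw":40,"linear":[20,0,0],"twist":0},{"claw":40,"linear":[0,0,0],"twist":0},{"claw":40,"linear":[0,0,0],"twist":0}]' 
python3 - <<'E'
from h import *
st()
i,d=snapshot('wrist'); C=cloud('wrist',d); save('w15',i)
m=(d>0)&(C[...,2]>.060)&(C[...,2]<.08)&(np.hypot(C[...,0]-.585,C[...,1]+.375)<.025); P=C[m]; zt=np.percentile(P[:,2],90); T=P[P[:,2]>zt-.004]
print(len(P),'ztop',zt,np.round(T.mean(0),4))
c=np.array(cv2.minEnclosingCircle((T[:,:2]*1000).astype(np.float32))[0]); Q=T[:,:2]*1000-c; print('c',c)
w=[(round(np.ptp(Q@[np.cos(a),np.sin(a)]),1),int(np.degrees(a))) for a in np.radians(np.arange(0,180,5))]; print(w)
g=[sum(np.percentile(Q@[np.cos(a+k*np.pi/3),np.sin(a+k*np.pi/3)],98)-np.percentile(Q@[np.cos(a+k*np.pi/3),np.sin(a+k*np.pi/3)],2) for k in range(3)) for a in np.radians(range(60))]; print('flat normal heading',int(np.argmin(g)),min(g)/3,max(g)/3)
v,u=np.where(m); cv2.imwrite('pics/c15.png',cv2.resize(i[max(0,int(v.mean())-40):int(v.mean())+50,int(u.mean())-60:int(u.mean())+60,::-1],(800,600)))
a=int(np.argmin(g))
to([c[0]/1000,c[1]/1000,.1],a);to([c[0]/1000,c[1]/1000,.1],a+60);to([c[0]/1000,c[1]/1000,.1],a+120)
E
```

```text
clock: 31.57
tool_pos: [0.5836, -0.3747, 0.0966]
orientation: [82.8, 89.9, 166.5]
force: [0.5, -0.8, 0.9]
opening: 0.04
31.57 [ 0.5836 -0.3747  0.0966] [ 82.77  89.87 166.47] [ 0.5 -0.8  0.9] 0.04
1356 ztop 0.07346793502543995 [ 0.5879 -0.3753  0.0726]
c [ 588.07421875 -375.17373657]
[(np.float64(26.4), 0), (np.float64(25.9), 5), (np.float64(25.2), 10), (np.float64(24.4), 14), (np.float64(24.6), 20), (np.float64(25.3), 25), (np.float64(26.1), 29), (np.float64(26.6), 35), (np.float64(27.0), 40), (np.float64(27.3), 45), (np.float64(27.3), 50), (np.float64(27.1), 55), (np.float64(26.8), 59), (np.float64(26.3), 65), (np.float64(25.7), 70), (np.float64(24.8), 75), (np.float64(24.8), 80), (np.float64(25.3), 85), (np.float64(26.1), 90), (np.float64(26.7), 95), (np.float64(27.2), 100), (np.float64(27.4), 105), (np.float64(27.4), 110), (np.float64(27.2), 115), (np.float64(26.8), 119), (np.float64(26.2), 125), (np.float64(25.4), 130), (np.float64(24.5), 135), (np.float64(24.4), 140), (np.float64(25.2), 145), (np.float64(25.9), 150), (np.float64(26.4), 155), (np.float64(26.8), 160), (np.float64(26.9), 165), (np.float64(26.8), 170), (np.float64(26.7), 175)]
flat normal heading 9 22.725951578875897 23.293373542437106
shift [-1.8 -3.5  0.5] jaw heading 173.7 twist -0.267
shift [-1.8 -3.5  0.5] jaw heading 173.7 twist -1.314
shift [-1.8 -3.5  0.5] jaw heading 173.7 twist 0.78
```

View pics/c15.png

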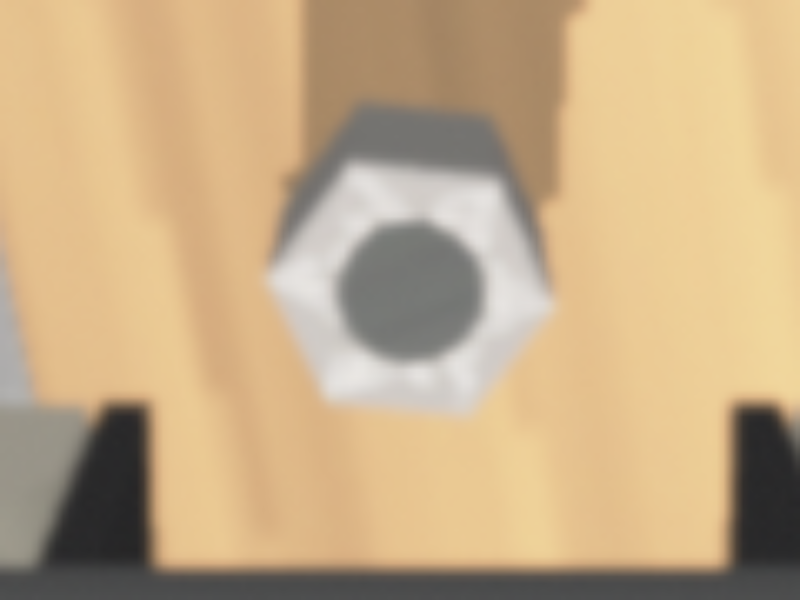

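Viewing the weight from above, its flats point to about 17° heading, matching the width minimum.

```bash
python3 -m pendant '[{"claw":40,"linear":[0,-3,0.5],"twist":-0.1},{"claw":40,"linear":[0,0,0],"twist":-0.1},{"claw":40,"linear":[0,0,0],"twist":-0.1},{"claw":40,"linear":[0,0,0],"twist":-0.107},{"claw":40,"linear":[25,0,0],"twist":0},{"claw":40,"linear":[25,0,0],"twist":0},{"claw":40,"linear":[16,0,0],"twist":0},{"claw":40,"linear":[8,0,0],"twist":0},{"claw":40,"linear":[5,0,0],"twist":0},{"claw":40,"linear":[2,0,0],"twist":0}]' 
python3 -m pendant '[{"claw":40,"linear":[0,0,0],"twist":0},{"claw":15,"linear":[0,0,0],"twist":0},{"claw":15,"linear":[0,0,0],"twist":0},{"claw":15,"linear":[0,0,0],"twist":0},{"claw":15,"linear":[0,0,0],"twist":0},{"claw":15,"linear":[0,0,0],"twist":0},{"claw":15,"linear":[0,0,0],"twist":0},{"claw":15,"linear":[0,0,0],"twist":0},{"claw":15,"linear":[0,0,0],"twist":0},{"claw":15,"linear":[0,0,0],"twist":0}]' 
python3 -m pendant '[{"claw":15,"linear":[-5,0,0],"twist":0},{"claw":15,"linear":[-20,0,0],"twist":0},{"claw":15,"linear":[-30,0,0],"twist":0},{"claw":15,"linear":[-30,0,0],"twist":0},{"claw":15,"linear":[-30,0,0],"twist":0},{"claw":15,"linear":[-30,0,0],"twist":0},{"claw":15,"linear":[0,0,0],"twist":0},{"claw":15,"linear":[0,0,0],"twist":0},{"claw":15,"linear":[0,0,0],"twist":0},{"claw":15,"linear":[0,0,0],"twist":0}]' 
python3 - <<'E'
from h import *
def bw(x,y,z):
    return np.r_[(np.array([.571,-.012])+Ro.from_euler('z',-6.5,degrees=True).as_matrix()[:2,:2]@[x,y]),z]
st(); to(bw(.0,-.105,.15),-6.5)
E
```

```text
clock: 32.45
tool_pos: [0.5875, -0.376, 0.0171]
orientation: [-137.3, 89.9, -30.4]
force: [0.4, -1.6, 0.2]
opening: 0.0397
clock: 33.28
tool_pos: [0.5871, -0.3763, 0.0171]
orientation: [-136.9, 89.9, -30.0]
force: [-1.4, 1.5, 6.3]
opening: 0.0239
clock: 34.12
tool_pos: [0.5857, -0.3756, 0.1595]
orientation: [45.1, 89.8, 152.0]
force: [-0.5, -0.1, -1.1]
opening: 0.0236
34.12 [ 0.5857 -0.3756  0.1595] [ 45.08  89.85 151.96] [-0.5 -0.1 -1.1] 0.0236
shift [  9.9 -49.9 255.8] jaw heading -163.1 twist 0.408
```

```bash
python3 -m pendant '[{"claw":15,"linear":[0,-7.1,36.5],"twist":0},{"claw":15,"linear":[0,-7.1,36.5],"twist":0},{"claw":15,"linear":[0,-7.1,36.5],"twist":0},{"claw":15,"linear":[0,-7.1,36.5],"twist":0},{"claw":15,"linear":[0,-7.1,36.5],"twist":0},{"claw":15,"linear":[0,-7.1,36.5],"twist":0},{"claw":15,"linear":[0,-7.1,36.5],"twist":0},{"claw":15,"linear":[0,0,0],"twist":0},{"claw":15,"linear":[0,0,0],"twist":0},{"claw":15,"linear":[0,0,0],"twist":0}]' 
python3 - <<'E'
from h import *
st(); i,d=snapshot('wrist'); save('w16',i)
i,d=snapshot('side'); save('s16',i)
to([.559,-.116,.06])
E
```

```text
clock: 34.95
tool_pos: [0.5595, -0.1169, 0.1604]
orientation: [81.9, 89.9, -171.1]
force: [0.4, -0.1, -1.0]
opening: 0.024
34.95 [ 0.5595 -0.1169  0.1604] [  81.9    89.91 -171.14] [ 0.4 -0.1 -1. ] 0.024
shift [ 1.005e+02 -1.000e-01  2.000e+00] jaw heading -163.1 twist None
```

View pics/w16.png

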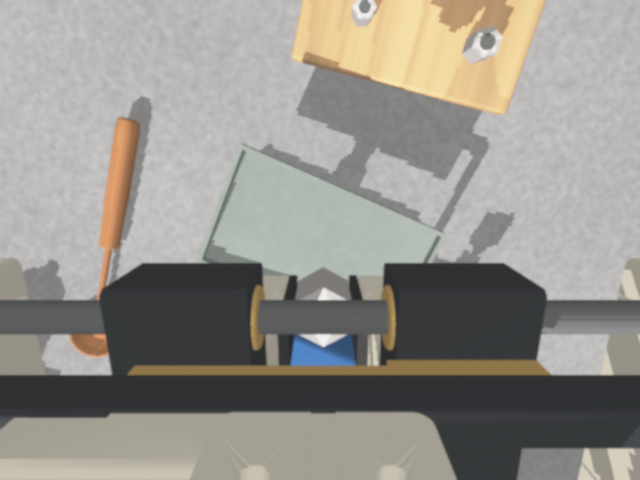

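The weight is held between the pads (322,300). I'll lower it onto the grey tray.

```bash
python3 -m pendant '[{"claw":15,"linear":[20,0,2],"twist":0},{"claw":15,"linear":[25,0,0],"twist":0},{"claw":15,"linear":[20,0,0],"twist":0},{"claw":15,"linear":[12,0,0],"twist":0},{"claw":15,"linear":[7,0,0],"twist":0},{"claw":15,"linear":[6,0,0],"twist":0},{"claw":15,"linear":[5,0,0],"twist":0},{"claw":15,"linear":[4,0,0],"twist":0},{"claw":15,"linear":[0,0,0],"twist":0},{"claw":15,"linear":[0,0,0],"twist":0}]' 
python3 -m pendant '[{"claw":26,"linear":[0,0,0],"twist":0},{"claw":26,"linear":[0,0,0],"twist":0},{"claw":36,"linear":[0,0,0],"twist":0},{"claw":36,"linear":[0,0,0],"twist":0},{"claw":36,"linear":[0,0,0],"twist":0},{"claw":36,"linear":[-5,0,0],"twist":0},{"claw":36,"linear":[-15,0,0],"twist":0},{"claw":36,"linear":[-30,0,0],"twist":0},{"claw":36,"linear":[-30,0,0],"twist":0},{"claw":36,"linear":[-30,0,0],"twist":0}]' 
python3 -m pendant '[{"claw":40,"linear":[-5,8,-40],"twist":0},{"claw":40,"linear":[-5,8,-40],"twist":0},{"claw":40,"linear":[0,8,-40],"twist":0},{"claw":40,"linear":[0,8,-40],"twist":0},{"claw":40,"linear":[0,8,-40],"twist":0},{"claw":40,"linear":[0,8,-40],"twist":0},{"claw":40,"linear":[0,8,-40],"twist":0},{"claw":40,"linear":[0,0,0],"twist":0},{"claw":40,"linear":[0,0,0],"twist":0},{"claw":40,"linear":[0,0,0],"twist":0}]' 
python3 lvl.py
```

```text
clock: 35.88
tool_pos: [0.5596, -0.1153, 0.0625]
orientation: [-106.4, 90.0, 0.5]
force: [-0.0, -0.9, -0.8]
opening: 0.0237
clock: 36.72
tool_pos: [0.559, -0.1153, 0.1737]
orientation: [97.4, 90.0, -155.7]
force: [1.4, 0.6, -0.2]
opening: 0.0359
clock: 37.55
tool_pos: [0.5867, -0.3996, 0.1818]
orientation: [41.8, 90.0, 148.7]
force: [-0.3, 0.1, -0.0]
opening: 0.0401
pot 304 [0.6226 0.0905 0.1362] [623.  90.] [37. 38.] 83.6
pot 310 [0.54   0.0986 0.1363] [541.  99.] [37. 38.] 85.0
top white floor mode 0.0863 1087
top grey floor mode 0.0831 1686
side white floor mode 0.0873 681
side grey floor mode 0.0837 1414
side w 134 ztop 0.0677 [ 485. -287.] [19. 21.] 4.8
side w 94 ztop 0.0636 [ 486. -385.] [17. 13.] 81.1
```

View pics/side_last.png

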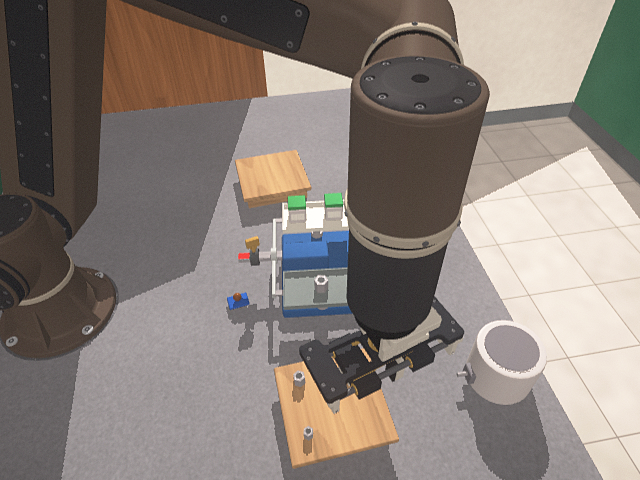

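The weight stands on the grey tray, both pots are on the white one, and white is about 1.7 mm high, which is within tolerance. 75 g would be about 2 mm low, so 100 g is best. I'll take a final check on the screw.

```bash
python3 -c "
from h import *
to([.445,.0,.2],83.5)"
python3 -m pendant '[{"claw":40,"linear":[-3,7,40],"twist":0},{"claw":40,"linear":[-3,7,40],"twist":0},{"claw":40,"linear":[-3,7,40],"twist":0},{"claw":40,"linear":[-3,7,40],"twist":0},{"claw":40,"linear":[-3,7,40],"twist":0},{"claw":40,"linear":[-3,7,40],"twist":0},{"claw":40,"linear":[0,7,40],"twist":0},{"claw":40,"linear":[0,7,40],"twist":0},{"claw":40,"linear":[0,0,0],"twist":0},{"claw":40,"linear":[0,0,0],"twist":0}]' 
python3 -c "
from h import *
to([.445,.0,.2],83.5)"
```

```text
shift [-17.5  19.8 422.7] jaw heading -163.0 twist -1.161
clock: 38.48
tool_pos: [0.44, -0.1069, 0.2016]
orientation: [-95.1, 89.8, 12.2]
force: [1.7, -0.3, 0.2]
opening: 0.0401
shift [  1.6 -36.5 100.6] jaw heading -162.7 twist -1.156
```

```bash
python3 -m pendant '[{"claw":40,"linear":[0,-12,30],"twist":0},{"claw":40,"linear":[0,-12,30],"twist":0},{"claw":40,"linear":[0,-8,30],"twist":0},{"claw":40,"linear":[0,0,0],"twist":0},{"claw":40,"linear":[0,0,0],"twist":0},{"claw":40,"linear":[0,0,0],"twist":0},{"claw":40,"linear":[0,0,0],"twist":0},{"claw":40,"linear":[0,0,0],"twist":0},{"claw":40,"linear":[0,0,0],"twist":0},{"claw":40,"linear":[0,0,0],"twist":0}]' 
python3 -m pendant '[{"claw":40,"linear":[0,0,0],"twist":0},{"claw":40,"linear":[0,0,0],"twist":0},{"claw":40,"linear":[0,0,0],"twist":0},{"claw":40,"linear":[0,0,0],"twist":0},{"claw":40,"linear":[0,0,0],"twist":0},{"claw":40,"linear":[0,0,0],"twist":0},{"claw":40,"linear":[0,0,0],"twist":0},{"claw":40,"linear":[0,0,0],"twist":0},{"claw":40,"linear":[0,0,0],"twist":0},{"claw":40,"linear":[0,0,0],"twist":0}]' >/dev/null
python3 look.py w17; python3 look.py w18; python3 - <<'E'
from seg import *
for f in('w17.npz','w18.npz'):
    i,L,M=seg(f); P=L[M['red']]; print(len(P), np.round(plane(P)[1],3) if len(P)>30 else '')
    P=L[M['brass']&(L[...,2]<.14)]; T=P[P[:,2]>np.percentile(P[:,2],90)-.004]; print(len(T),cv2.minAreaRect((T[:,:2]*1000).astype(np.float32)))
    v,u=np.where(M['brass']&(L[...,2]<.14)); print(u.mean(),v.mean())
cv2.imwrite('pics/c18.png',cv2.resize(i[max(0,int(v.mean())-50):int(v.mean())+70,int(u.mean())-80:int(u.mean())+80,::-1],(800,600)))
E
```

```text
clock: 39.32
tool_pos: [0.4449, -0.0148, 0.2001]
orientation: [109.0, 90.0, -144.1]
force: [1.0, -0.0, -0.8]
opening: 0.0402
40.15 [ 0.4449 -0.0141  0.2001] [  88.69   90.   -164.4 ] [-0.   0.6  0.3] 0.0399
brass 632 [-0.1376 -0.0007  0.126 ] [-0.15   -0.0065  0.1093] [-0.1258  0.0072  0.132 ]
angle of mean 0.058 r 0.0511
fit collar 0.022 screw -0.339 x0,y0 [-0.14    0.0023] cost 0.1
40.2 [ 0.445  -0.0141  0.2002] [-93.67  90.    13.23] [0.6 0.8 0.5] 0.04
brass 631 [-0.1376 -0.0007  0.1261] [-0.1499 -0.0064  0.1092] [-0.1257  0.0072  0.1321]
angle of mean 0.058 r 0.0512
fit collar 0.022 screw 2.809 x0,y0 [-0.14    0.0023] cost 0.1
294 [ 0.004 -0.003  1.   ]
411 ((-138.42124938964844, 1.0213022232055664), (26.469270706176758, 9.17212963104248), 19.408113479614258)
329.7072784810127 262.78006329113924
292 [-0.001 -0.015  1.   ]
408 ((-138.28297424316406, 0.9662389755249023), (26.405704498291016, 9.433857917785645), 18.014328002929688)
329.6782884310618 262.77337559429475
```

View pics/c18.png

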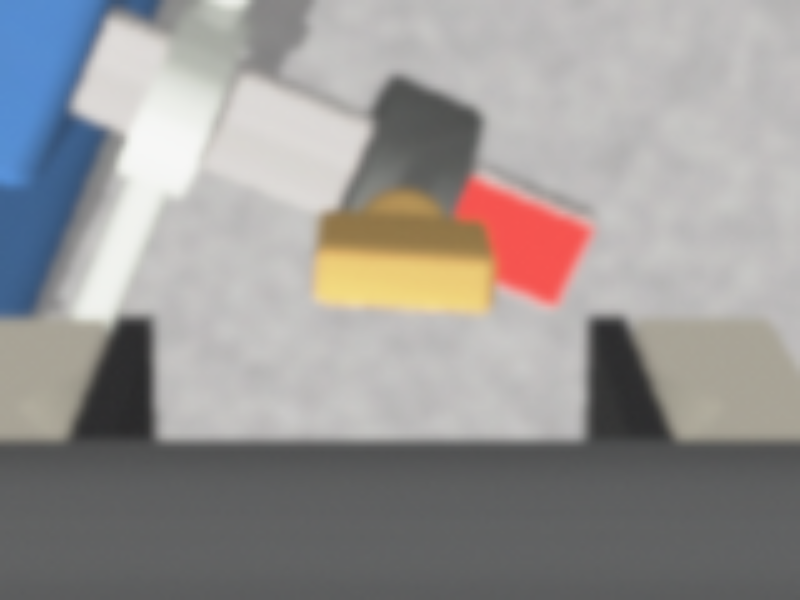

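The crop shows the brass head centred on the axle and facing the red flat. The fits give collar 0.02 rad and screw 2.80–2.81 rad. Everything is at rest and the robot touches nothing, so I'm handing in.

```bash
python3 -c "
from h import *
st(); close_job()"
```

```text
40.25 [ 0.445  -0.0141  0.2002] [-78.36  89.99  28.54] [-0.3  0.7 -0.4] 0.0404
the job is handed in; nothing more can be done
```

The balance is set up and the job was handed in at 40.25 s; no verdict was reported.

**What I did**
- **Collar and thumbscrew:** I turned the collar from about 0.5 rad onto the flat, which points nearly straight up. I then tightened the thumbscrew clockwise to its stop.
- **Trays:** I put both pots present on the white tray and the 100 g weight on the grey tray. The pots together weigh about 88 g. The pacifier and spoon were never handled.

**Last checks**
- **Collar:** within about 0.02 rad of the flat.
- **Thumbscrew:** about 2.8 rad. Two earlier fits, taken while tightening and just after the arm lifted away, read lower, at 2.62 to 2.68 rad.
- **Level:** the white tray stood about 1.6 to 1.8 mm above level, within the 3.2 mm allowed. By my estimate 75 g would leave it about 2 mm below level, so 100 g is the closer choice, but only just.
- **At hand-in:** the robot was touching nothing.

**What did not go to plan**
- **Fingertips:** they ended about 37 mm short of the reported tool point. The first push therefore passed over the screw without touching it, and I allowed for this in every later move.
- **Pot:** one pot was knocked a few centimetres aside during the run, and I found it again before picking it up.

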